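# Gather loose discs in the marked corner of a tote

### The arm

A 6-joint arm with a two-finger parallel gripper is mounted at the origin on the work surface. World frame = base frame: x ahead of the robot, y to its left, z up, the work surface at z = 0. Lengths are in mm, angles in rad, forces in N, time in s.
With the tool pointing down it reaches from about 250 to 800 mm from the base axis. Payload 3.9 kg.
Tool frame: the origin (TCP) lies at the very end of the fingers, on their centre line; the grasp point (between the pads) lies 19 mm behind it; x points along the fingers, y is the direction in which the jaws open and shut, and the axes are right-handed (so a half turn about x gives the same grasp; the last joint's range is limited). The gripper opens to 85 mm and grips with 20 to 120 N. Pads are 22 mm wide; open, the fingers measure 114 mm over their backs; the gripper's body (76 mm by 85 mm) begins 54 mm behind the grasp point. The pads swing forward as they close: fully open they stand 13 mm farther back than shut.
Start: joints at [-1.27, 0.26, -0.138, 1.173, 0, 1.571], TCP at [155.545, -501.419, 231.304] pointing down, gripper open.
Joint ranges: [-2.78, 2.78], [-0.83, 1.72], [-1.28, 1.37], [-1.9, 2.12], [-1.57, 1.48], [-3.14, 3.14]. Speed limits (rad/s): [2.57, 2.57, 3.14, 3.14, 3.14, 3.14].

### API

Orientations are given as a unit quaternion [w, x, y, z].
In Python, from workcell import read_state, read_camera, get_calibration, job_done gives the robot as it stands.
- The arm moves only by the tool apply_moves, never from a script. Its arguments are lists of equal length, an entry for each row: "rotation": the turn, a rotation vector about the tool's x, y, z in degrees, a list of three; "delta_pos": the shift along the tool's x, y, z in mm, a list of three; "gripper": the finger opening in mm, from 0 to 85.4. In form: {"rotation": [[rx, ry, rz], ...], "delta_pos": [[tx, ty, tz], ...], "gripper": [gripper, ...]}. A call has 1 to 5 rows; each row is the pose to reach, as a shift and turn from the pose commanded when the call began, along the tool's axes at that moment; what a row does not reach only later rows make up. A row lasts 1/10 s, in which the tool goes at most 50 mm and 8.59 degrees, less where a joint would pass 70% of its speed; a pose out of reach is approached as far as the arm can. A call with a gripper value outside its range is refused whole. The fingers move at their own pace and stop on an object; the grip force is fixed at half the most. Time passes only in rows, so rows that repeat a pose let the fingers close. It gives the time, the measured TCP pose, the force and the opening at its end, in the units of the state.
- read_state(): the state, without advancing time (a new reading comes with each control period).
- read_camera(name): name is "scene" or "side" or "wrist"; returns (picture, depth): 400x640x3 uint8, red, green, blue; 400x640 float32, mm along the optical axis (not along the pixel's ray), 0 where there is no reading.
- get_calibration(name): a dict with "camera_matrix" (3x3 intrinsics, pixels), "R" (3x3) and "t" (3): a world point X has camera coordinates R X + t; the wrist camera has in their place "T_tool_cam" (4x4, takes a point from camera to tool coordinates, whose origin is the TCP and whose axes are the tool frame's). Camera axes: x right, y down, z forward; pixel columns grow to the right and rows downward; lengths in mm; the calibration is good to about 2 mm. A picture is of the moment at which its call begins: read the wrist's pose just before it. get_calibration takes no time and is no camera call.
- job_done(): hands the job in, once; it reports no verdict.
The state is a dict: "t": time; "joint_pos": joint angles; "joint_vel": joint speeds; "effort": joint torques, N m; "position": TCP position; "orientation": TCP orientation; "contact_force": force on the tool from outside, world axes, zero at the start; "ft_torque": the same for the moment, N m; "gripper_width": finger opening in mm.
Only numpy, scipy, OpenCV 4.12 (cv2) and the standard library are available. Lean on these libraries where they do the work, as an engineer would, in place of code of your own. Each camera call takes 0.05 s, during which the arm holds its last target.

### The job

First take the steel basket with the red bar out of the tote and hang it by that bar on both prongs of the double hook, and let go of it. Then pick up the tote (it has a black carry bar), tilt it until all five brass-coloured discs have slid together into the yellow-marked corner, and finish while holding the tote still and tilted, that corner lowest and the whole tote clear of the bench. Do not spill a disc, and leave the meter, the stapler and the mug alone.

Things in the scene. Friction and masses are not known exactly. Their poses are not given: they have to be found in the camera images.
- tote: Grey open tote, outside 240 (x) x 150 (y) mm, walls 45 mm high, walls and floor 4 mm thick, 0.32 kg. Origin: centre of its underside, z up. The -x, -y corner is marked yellow (floor and walls, 50 mm each way). A rigid black carry bar crosses above x = 0 along y, on a flat post outside each long wall (outer faces at y = +-79 mm).
- tote_bar (a point): Middle of the tote's carry bar, 85 mm above the tote's underside; axes as the tote's. The bar is 12 mm thick (along x), 20 mm tall (z) and 150 mm long (y), rigidly fixed to the tote; the space below it is open.
- tote_corner (a point): The yellow-marked inside corner of the tote at the level of the inner floor: at (-116, -71, +4) mm in the tote's frame.
- basket_bar (a point): Middle of the red bar of an empty slotted steel basket, 125 mm above its underside. Basket 60 (x) x 104 (y) x 45 mm high, 0.14 kg, z up; it starts standing in the tote's yellow (-x) half, turned about as the tote. Bar: along y, 10 x 10 mm, rigidly fixed at both ends to legs (inner faces y = +-52 mm); 75 mm open between bar and rim.
- hook: Fixed stand with a double hook. Origin at bench level, z up; the prongs point to -x. Base x -30 to 100, y +-75, 12 mm high. Two posts at x = 60, y = +-32 mm, 195 mm high; from each top a round prong, 10 mm thick, runs level to x = -25 mm (upper side 195 mm above the bench), then turns up to a tip at x = -32 mm, top at 213 mm.
- hook_seat (a point): Where the middle of the basket's bar lies when hung: midway between the two prongs, at (+12, 0, +200) mm in the stand's frame, the bar across both prongs along the stand's y axis. Axes as the stand's.
- disc0: One of five alike loose brass-coloured metal discs, 20 mm across, 10 mm thick, 20 g, lying flat at the start in the unmarked (+x) half of the tote; origin at the centre of its underside. The discs are slippery: they slide on the tote's floor from a tilt of about 7 to 11 degrees.
- disc1: One of five alike loose brass-coloured metal discs, 20 mm across, 10 mm thick, 20 g, lying flat at the start in the unmarked (+x) half of the tote; origin at the centre of its underside. The discs are slippery: they slide on the tote's floor from a tilt of about 7 to 11 degrees.
- disc2: One of five alike loose brass-coloured metal discs, 20 mm across, 10 mm thick, 20 g, lying flat at the start in the unmarked (+x) half of the tote; origin at the centre of its underside. The discs are slippery: they slide on the tote's floor from a tilt of about 7 to 11 degrees.
- disc3: One of five alike loose brass-coloured metal discs, 20 mm across, 10 mm thick, 20 g, lying flat at the start in the unmarked (+x) half of the tote; origin at the centre of its underside. The discs are slippery: they slide on the tote's floor from a tilt of about 7 to 11 degrees.
- disc4: One of five alike loose brass-coloured metal discs, 20 mm across, 10 mm thick, 20 g, lying flat at the start in the unmarked (+x) half of the tote; origin at the centre of its underside. The discs are slippery: they slide on the tote's floor from a tilt of about 7 to 11 degrees.
- meter: Bystander: blue handheld measuring instrument, about 200 x 78 x 40 mm, lying loose on the bench; origin about the middle of its underside.
- stapler: Bystander: green and black stapler, 135 x 34 x 44 mm, loose on the bench; origin at the centre of its underside.
- mug: Bystander: white mug, 80 mm across, 90 mm high, loose on the bench; origin at the centre of its underside.
Things that resemble listed ones, but are neither listed nor needed, are in the scene too. What is shaped like the hook but orange or turquoise is not meant.

How it is judged:
By the outcome, as a careful person would: the job done as asked, in the order asked, and still so for the second after the job is handed in, while the arm keeps its last pose, push and grip.
It also fails if it takes over 61 s, if anything falls off the work surface, if the arm or the gripper's body presses on something with over 40 N, if the wrist force passes 120 N, or if a joint passes its speed limit or range.

## Working session

There is one attempt and no reset: what is moved stays moved. The work goes in short steps, Python scripts to look and compute and a tool call to move; the robot and the scene stay as the last step left them, time stands still between calls to the robot, and variables do not carry over. Pictures are saved under pics/ and viewed, and the job is handed in when it is done.

Besides the shell and the picture viewer there is one more tool, called after ">>>" as name(argument=value, ...), one argument or row to a line, values as JSON. apply_moves: Moves the arm, as the interface text tells. Its arguments: {"type":"object","properties":{"rotation":{"type":"array"},"delta_pos":{"type":"array"},"gripper":{"type":"array"}},"required":["rotation","delta_pos","gripper"]}

```bash
mkdir -p pics; ls; python3 - <<'E'
from workcell import *
import cv2,numpy as np
s=read_state();print(s)
for n in("scene","side"):
    c=get_calibration(n);print(n,c)
    p,d=read_camera(n);np.savez(f"pics/{n}0.npz",p=p,d=d);cv2.imwrite(f"pics/{n}0.png",p[:,:,::-1])
print(get_calibration("wrist"))
E
```

```text
pics
{'t': 0.0, 'joint_pos': array([-1.27001545e+00,  2.60658145e-01, -1.39394464e-01,  1.17267152e+00,
        4.69007645e-05,  1.57078374e+00]), 'joint_vel': array([-0.000356  , -0.00092385, -0.00169552, -0.00243152,  0.00092   ,
       -0.00031198]), 'effort': array([ 6.96220577e-04, -4.05678141e+01,  2.53921652e+01,  1.86952623e-02,
       -7.76162597e-05,  2.41638185e-05]), 'position': array([ 155.35211269, -500.77484768,  230.46884222]), 'orientation': array([-0.10526965, -0.69903872, -0.1066224 ,  0.69921015]), 'contact_force': array([-0.3267109 , -0.5672608 , -0.21825144]), 'ft_torque': array([-0.02865996, -0.00419347, -0.03163848]), 'gripper_width': 85.67880483577521}
scene {'camera_matrix': array([[496.16362229,   0.        , 316.52962308],
       [  0.        , 496.16362229, 202.36402309],
       [  0.        ,   0.        ,   1.        ]]), 'R': array([[ 0.68919814,  0.72447809, -0.01172233],
       [ 0.56833812, -0.55055534, -0.61145777],
       [-0.44944155,  0.41475332, -0.79119023]]), 't': array([-295.56933886, -180.42775895, 1653.22339309])}
side {'camera_matrix': ar
[... 191 characters left out ...]
  0.01415168],
       [-0.28218474, -0.63363235, -0.72033452],
       [ 0.31162686,  0.64959279, -0.69348245]]), 't': array([-404.85570644,  222.79165775, 1762.88105825])}
{'camera_matrix': array([[280.38944938,   0.        , 318.3397166 ],
       [  0.        , 280.38944938, 201.68676894],
       [  0.        ,   0.        ,   1.        ]]), 'T_tool_cam': array([[-1.64705103e-03, -3.14566358e-01,  9.49234056e-01,
        -1.42588992e+02],
       [ 9.99998570e-01, -1.54162650e-04,  1.68404650e-03,
        -7.02272319e-01],
       [-3.83407935e-04,  9.49235473e-01,  3.14566162e-01,
        -7.99953676e+01],
       [ 0.00000000e+00,  0.00000000e+00,  0.00000000e+00,
         1.00000000e+00]])}
```

View pics/scene0.png

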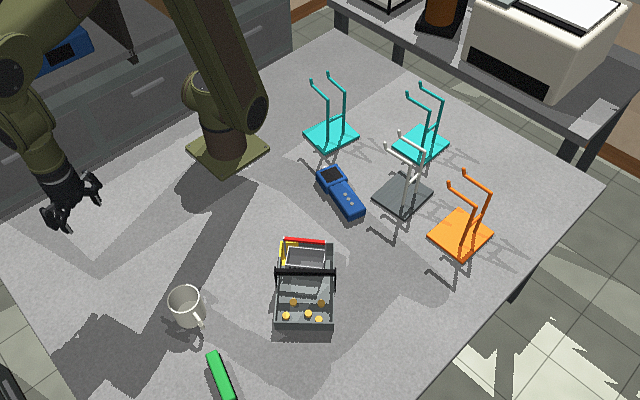

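View pics/side0.png

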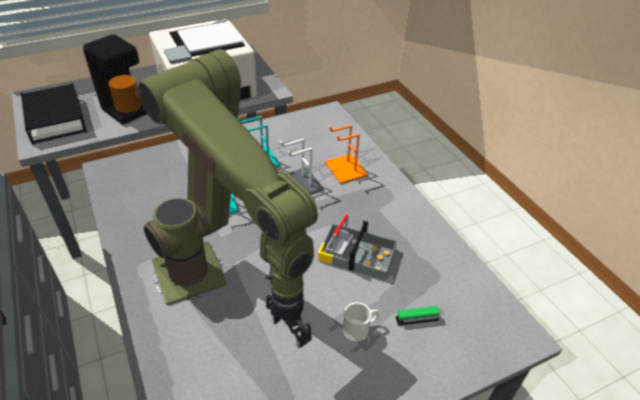

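Scene view: the stands are turquoise at (331,130) and (420,140), orange at (460,235), and a steel-grey one at (403,195). The grey one is the one I want. The tote is at (305,285), with its red bar at (303,241), black carry bar at (305,272), yellow corner on the left at (282,250) and the discs at about (300,312). I'll check both in close crops.

```bash
cat > h.py <<'E'
import numpy as np,cv2
from workcell import *
def load(n,tag="0"):
    z=np.load(f"pics/{n}{tag}.npz");return z['p'],z['d']
def world(n,d):
    c=get_calibration(n);K=c['camera_matrix'];v,u=np.mgrid[0:d.shape[0],0:d.shape[1]]
    P=np.stack([(u-K[0,2])/K[0,0]*d,(v-K[1,2])/K[1,1]*d,d],-1)
    W=(P-c['t'])@c['R'];W[d<=0]=np.nan;return W
def proj(n,X):
    c=get_calibration(n);q=c['camera_matrix']@(c['R']@np.asarray(X,float)+c['t']);return q[:2]/q[2]
def ray(n,u,v,z):
    c=get_calibration(n);K=c['camera_matrix'];r=c['R'].T@np.array([(u-K[0,2])/K[0,0],(v-K[1,2])/K[1,1],1]);o=-c['R'].T@c['t']
    return o+r*(z-o[2])/r[2]
E
python3 - <<'E'
from h import *
p,d=load("scene")
def crop(p,x,y,w,h,s,n): cv2.imwrite(n,cv2.resize(p[y:y+h,x:x+w,::-1],None,fx=s,fy=s,interpolation=cv2.INTER_CUBIC))
crop(p,255,215,110,130,4.5,"pics/tote_c.png");crop(p,350,110,110,130,4.5,"pics/hook_c.png")
W=world("scene",d)
hsv=cv2.cvtColor(p,cv2.COLOR_RGB2HSV)
red=((hsv[...,0]<6)|(hsv[...,0]>174))&(hsv[...,1]>150)&(hsv[...,2]>100)
v,u=np.nonzero(red);m=(u>250)&(u<360)&(v>220)&(v<260)
print("red",u[m].min(),u[m].max(),v[m].min(),v[m].max());R=W[v[m],u[m]];print(np.round(R[np.argsort(R[:,1])][::6]))
t=W[225:345,265:345].reshape(-1,3)
blk=(p.max(2)<45);v,u=np.nonzero(blk);k=(u>265)&(u<345)&(v>260)&(v<285);B=W[v[k],u[k]];B=B[B[:,2]>60];print("black",len(B),np.round(B[np.argsort(B[:,1])][::12]))
H=W[115:220,370:440].reshape(-1,3);
for lo,hi in((5,25),(180,230)):
    q=H[(H[:,2]>lo)&(H[:,2]<hi)];print(lo,len(q));
    print(cv2.minAreaRect(q[:,:2].astype(np.float32)))
E
```

```text
red 284 324 237 244
[[ 474. -156.  129.]
 [ 473. -152.  132.]
 [ 482. -149.  134.]
 [ 489. -145.  133.]
 [ 486. -142.  131.]
 [ 489. -139.  131.]
 [ 484. -137.  132.]
 [ 488. -134.  129.]
 [ 496. -131.  135.]
 [ 508. -128.  131.]
 [ 499. -127.  134.]
 [ 518. -123.  132.]
 [ 505. -122.  136.]
 [ 518. -119.  132.]
 [ 523. -118.  132.]
 [ 521. -115.  140.]
 [ 522. -113.  134.]
 [ 520. -111.  134.]
 [ 528. -108.  132.]
 [ 522. -106.  132.]
 [ 535. -104.  126.]
 [ 540. -102.  134.]
 [ 531. -100.  130.]
 [ 538.  -97.  136.]
 [ 544.  -95.  131.]
 [ 554.  -94.  135.]
 [ 546.  -90.  138.]
 [ 551.  -87.  134.]]
black 341 [[ 513. -228.   84.]
 [ 513. -223.  100.]
 [ 508. -219.   94.]
 [ 520. -216.   94.]
 [ 522. -212.   82.]
 [ 528. -207.   90.]
 [ 532. -203.   89.]
 [ 528. -197.   87.]
 [ 540. -195.   79.]
 [ 544. -190.   93.]
 [ 548. -187.   85.]
 [ 551. -183.   88.]
 [ 554. -179.   98.]
 [ 565. -175.   91.]
 [ 557. -172.   93.]
 [ 568. -168.   87.]
 [ 573. -162.   87.]
 [ 577. -159.   92.]
 [ 579. -154.   84.]
 [ 586. -150.   93.]
 [ 574. -145.   92.]
 [ 592. -142.   79.]
 [ 584. -137.   94.]
 [ 598. -134.   98.]
 [ 605. -130.   87.]
 [ 612. -126.   90.]
 [ 614. -121.   92.]
 [ 622. -118.   69.]
 [ 617. -113.   97.]]
5 2597
((456.8226013183594, 367.1614990234375), (229.70077514648438, 455.4776916503906), 41.537044525146484)
180 289
((514.2608032226562, 257.1077575683594), (100.17803955078125, 79.58810424804688), 2.6086349487304688)
```

View pics/tote_c.png

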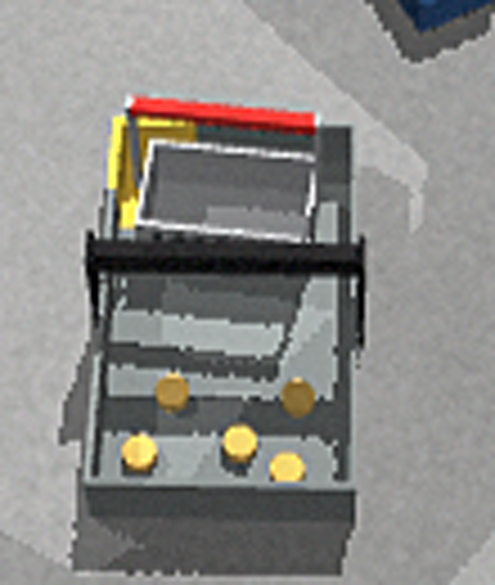

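View pics/hook_c.png

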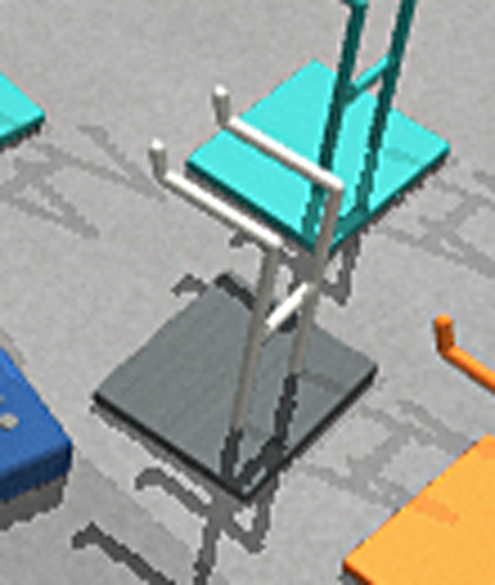

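Crops: the red bar runs from scene (283,238) to (325,242), the black bar from (275,270) to (336,272), and all 5 discs are in the far half. The grey hook's tips are at (385,142) and (399,131), and its post tops at (410,164) and (425,152). The prongs come towards the left of the picture, so the stand's -x points up-left.

```bash
python3 - <<'E'
from h import *
for (u,v,z) in((385.2,141.5,213),(399,130,213),(410.8,163.5,195),(425.3,151.5,195),(386.8,148.5,195),(400.5,137,195)):print(u,v,np.round(ray("scene",u,v,z),1))
# base corners crop px (95,397),(245,490),(378,368),(228,272)
for a,b in((95,395),(245,488),(378,367),(228,272)):print("base",np.round(ray("scene",350+a/4.5-.4,110+b/4.5-.4,12),1))
for a,b in((130,102),(316,121)):print("red",np.round(ray("scene",255+a/4.5-.4,215+b/4.5-.4,134),1))
for a,b in((87,240),(365,245)):print("blk top?",np.round(ray("scene",255+a/4.5-.4,215+b/4.5-.4,95),1))
for a,b in((86,487),(355,490)):print("tote rim +x",np.round(ray("scene",255+a/4.5-.4,215+b/4.5-.4,45),1))
for a,b in((113,117),(353,126)):print("tote rim -x",np.round(ray("scene",255+a/4.5-.4,215+b/4.5-.4,45),1))
p,d=load("side")
def crop(p,x,y,w,h,s,n): cv2.imwrite(n,cv2.resize(p[y:y+h,x:x+w,::-1],None,fx=s,fy=s,interpolation=cv2.INTER_CUBIC))
crop(p,260,120,160,120,5,"pics/side_hook.png");crop(p,305,200,110,90,6,"pics/side_tote.png")
E
```

```text
385.2 141.5 [470.  225.5 213. ]
399 130 [467. 287. 213.]
410.8 163.5 [562.7 227.3 195. ]
425.3 151.5 [561.9 290.2 195. ]
386.8 148.5 [480.5 222.9 195. ]
400.5 137 [477.6 284.3 195. ]
base [478.1 180.   12. ]
base [598.4 193.1  12. ]
base [595.2 335.5  12. ]
base [468.4 328.2  12. ]
red [ 470.  -153.9  134. ]
red [552.9 -86.7 134. ]
blk top? [ 502.2 -217.8   95. ]
blk top? [ 613.5 -107.    95. ]
tote rim +x [ 595.1 -303.3   45. ]
tote rim +x [ 698.5 -198.2   45. ]
tote rim -x [ 422.4 -133.7   45. ]
tote rim -x [529.5 -32.3  45. ]
```

View pics/side_hook.png

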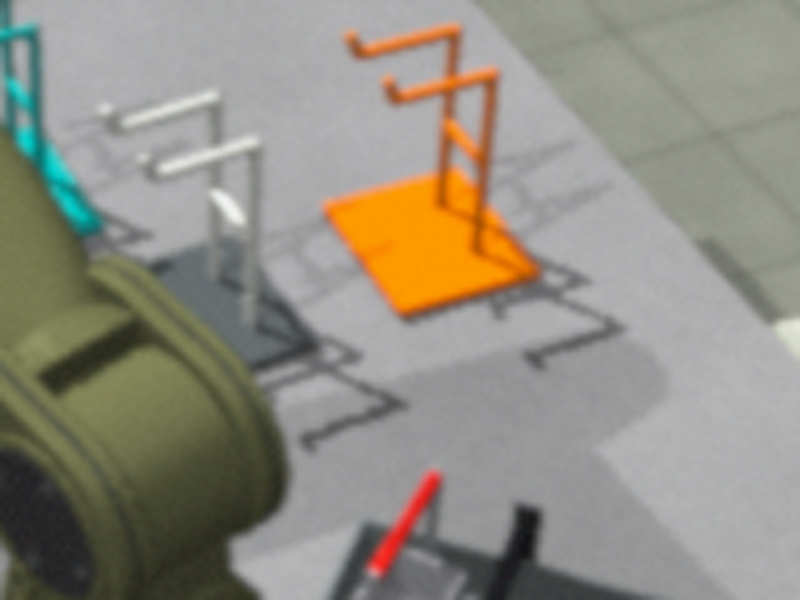

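View pics/side_tote.png

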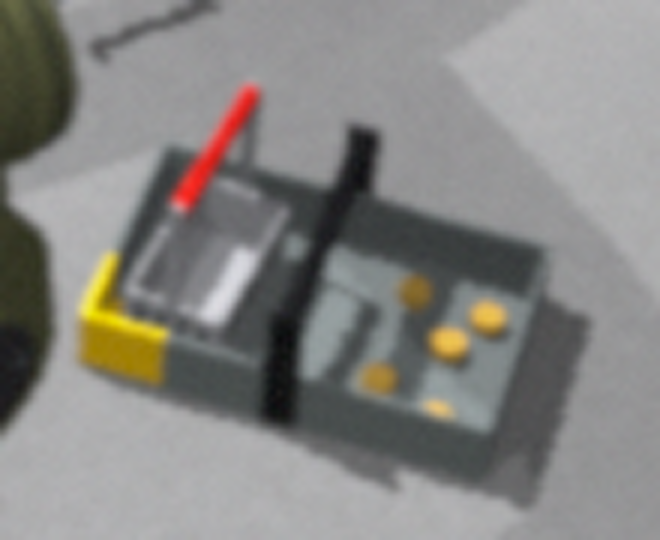

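```bash
cat >> h.py <<'E'
from scipy.spatial.transform import Rotation as Ro
def tool(s=None):
    s=s or read_state();q=s['orientation'];R=Ro.from_quat([q[1],q[2],q[3],q[0]]).as_matrix();return s['position'],R
def to(target,Rt,s=None):
    """shift and rotvec(deg) in current tool axes"""
    p,R=tool(s);return np.round(R.T@(np.asarray(target)-p),1),np.round(np.degrees(Ro.from_matrix(R.T@Rt).as_rotvec()),2)
def down(deg):
    """tool pointing down, jaw axis (tool y) at world angle deg"""
    a=np.radians(deg);x=np.array([0,0,-1.]);y=np.array([np.cos(a),np.sin(a),0]);return np.stack([x,y,np.cross(x,y)],1)
E
python3 - <<'E'
from h import *
p,R=tool();print(np.round(R,3))
for nm,u,v,z in(("turqA base",331,133,12),("tipA",312,76,213),("tipA2",327,72,213),("turqB",420,143,12),("tipB",407,88,213),("tipB2",420,86,213),("meter top",328,168,40),("meter bot",358,217,20),("orange",460,235,12),("otip",449,174,213),("otip2",464,172,213),("mug",185,300,50)):print(nm,np.round(ray("scene",u,v,z)))
a=-50.0
for a in(-50,130):print(a,to([513,-121,230],down(a)))
E
```

```text
[[-0.     0.296 -0.955]
 [ 0.002 -0.955 -0.296]
 [-1.    -0.002 -0.   ]]
turqA base [197. 288.  12.]
tipA [122. 276. 213.]
tipA2 [140. 323. 213.]
turqB [436. 466.  12.]
tipB [365. 442. 213.]
tipB2 [387. 478. 213.]
meter top [321. 153.  40.]
meter bot [506.  94.  20.]
orange [748. 262.  12.]
otip [664. 256. 213.]
otip2 [687. 289. 213.]
mug [ 394. -427.   50.]
-50 (array([   1. , -256.8, -454.1]), array([-2.276e+01, -2.000e-02,  1.000e-01]))
130 (array([   1. , -256.8, -454.1]), array([1.5724e+02, 1.4000e-01, 3.0000e-02]))
```

>>> apply_moves(
  rotation=[
    [-4,0,0],
    [-8,0,0],
    [-12,0,0],
    [-16,0,0],
    [-20,0,0],
  ],
  delta_pos=[
    [0,-24,-42],
    [0,-47,-83],
    [0,-70,-124],
    [0,-93,-165],
    [0,-116,-206],
  ],
  gripper=[85,85,85,85,85],
)

```text
t: 0.6
position: [318.6, -328.0, 231.0]
orientation: [-0.226, -0.67, -0.227, 0.67]
contact_force: [0.8, -0.8, 0.5]
gripper_width: 84.6
```

```bash
python3 - <<'E'
from h import *
print(read_state()['position'],to([513,-121,230],down(-50)))
E
```

```text
[ 318.63758517 -327.95913687  231.01512947] (array([   1. ,  -46.5, -280.1]), array([-2.64, -0.  ,  0.03]))
```

>>> apply_moves(
  rotation=[
    [-2.5,0,0],
    [-2.5,0,0],
    [-2.5,0,0],
    [-2.5,0,0],
    [-2.5,0,0],
  ],
  delta_pos=[
    [0,-8,-48],
    [0,-16,-96],
    [0,-24,-144],
    [0,-32,-192],
    [0,-39,-235],
  ],
  gripper=[85,85,85,85,85],
)

```text
t: 1.1
position: [482.4, -154.3, 231.0]
orientation: [-0.241, -0.665, -0.241, 0.665]
contact_force: [0.9, -0.7, -0.2]
gripper_width: 85.1
```

>>> apply_moves(
  rotation=[
    [0,0,0],
    [0,0,0],
    [0,0,0],
  ],
  delta_pos=[
    [0,-3,-20],
    [0,-5,-30],
    [0,-5,-30],
  ],
  gripper=[85,85,85],
)

```text
t: 1.4
position: [501.5, -132.6, 230.8]
orientation: [-0.241, -0.664, -0.241, 0.665]
contact_force: [0.4, -0.7, -1.0]
gripper_width: 85.3
```

```bash
cat >> h.py <<'E'
def snap(n,tag):
    s=read_state();p,d=read_camera(n);np.savez(f"pics/{n}{tag}.npz",p=p,d=d,pos=s['position'],q=s['orientation']);cv2.imwrite(f"pics/{n}{tag}.png",p[:,:,::-1]);return p,d
def wristcam(tag):
    z=np.load(f"pics/wrist{tag}.npz");q=z['q'];R=Ro.from_quat([q[1],q[2],q[3],q[0]]).as_matrix()
    T=get_calibration("wrist")['T_tool_cam'];return R@T[:3,:3],R@T[:3,3]+z['pos']
def wray(tag,u,v,z):
    K=get_calibration("wrist")['camera_matrix'];Rc,o=wristcam(tag);r=Rc@np.array([(u-K[0,2])/K[0,0],(v-K[1,2])/K[1,1],1]);return o+r*(z-o[2])/r[2]
def wproj(tag,X):
    K=get_calibration("wrist")['camera_matrix'];Rc,o=wristcam(tag);q=K@(Rc.T@(np.asarray(X,float)-o));return q[:2]/q[2]
E
python3 - <<'E'
from h import *
print(read_state()['position'],to([513,-121,230],down(-50)),read_state()['t'])
snap("wrist","1")
E
```

```text
[ 501.45363602 -132.61205619  230.8167442 ] (array([  0.8,  -1.5, -16.3]), array([-0.17,  0.04,  0.04])) 1.4
```

View pics/wrist1.png

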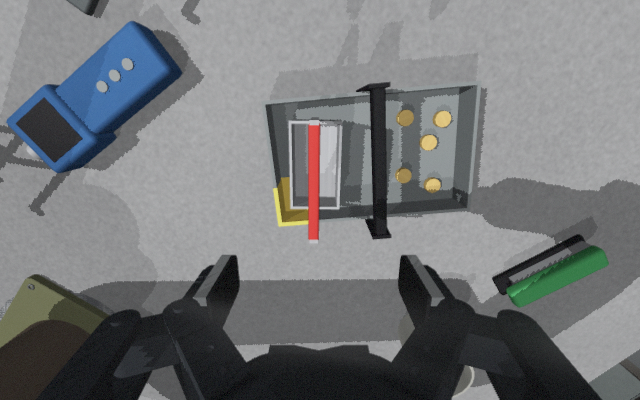

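The wrist view shows the red bar from (314,121) to (314,242), the black bar from (375,87) to (378,236), the yellow corner at (288,205), and all five discs around (420,150).

```bash
python3 - <<'E'
from h import *
p,d=load("wrist","1");hsv=cv2.cvtColor(p,cv2.COLOR_RGB2HSV)
m=((hsv[...,0]<6)|(hsv[...,0]>174))&(hsv[...,1]>150)&(hsv[...,2]>80)
v,u=np.nonzero(m);print(u.min(),u.max(),v.min(),v.max())
def ends(m,z,tag):
    v,u=np.nonzero(m)
    W=np.array([wray(tag,a,b,z) for a,b in zip(u,v)])
    (c,s,a)=cv2.minAreaRect(W[:,:2].astype(np.float32));print(c,s,a)
    vx,vy,_,_=cv2.fitLine(W[:,:2].astype(np.float32),cv2.DIST_L2,0,.01,.01).ravel();print("dir",np.degrees(np.arctan2(vy,vx)))
ends(m,134,"1")
v,u=np.nonzero(m);dd=d[v,u];print("depth",np.median(dd))
K=get_calibration("wrist")['camera_matrix'];Rc,o=wristcam("1")
P=np.stack([(u-K[0,2])/K[0,0]*dd,(v-K[1,2])/K[1,1]*dd,dd],-1)@Rc.T+o;print("z med",np.median(P[:,2]),np.median(P,0))
b=(p.max(2)<45);b[:,:360]=0;b[:,392:]=0;b[:80]=0;b[240:]=0
b2=b.copy();b2[:98]=0;b2[218:]=0
ends(b2,95,"1")
# tote rim corners
for u,v in((268,104),(480,86),(471,210)):print("rim",np.round(wray("1",u,v,45),1))
print("blk ends",wray("1",377,87,95),wray("1",379,233,95))
print(to([0,0,0],down(-50)))
E
python3 - <<'E'
import cv2
p=cv2.imread('pics/wrist1.png');cv2.imwrite('pics/w1c.png',cv2.resize(p[70:260,250:500],None,fx=3.1,fy=3.1,interpolation=cv2.INTER_CUBIC))
E
```

```text
308 319 125 238
(510.490234375, -118.32838439941406) (102.72418212890625, 9.19158935546875) 39.230125427246094
dir 39.262238
depth 246.07759
z med 133.91058715368484 [ 513.8649656  -115.88531224  133.91058715]Traceback (most recent call last):
  File "<stdin>", line 16, in <module>
  File "<stdin>", line 7, in ends
  File "h.py", line 29, in wray
    K=get_calibration("wrist")['camera_matrix'];Rc,o=wristcam(tag);r=Rc@np.array([(u-K[0,2])/K[0,0],(v-K[1,2])/K[1,1],1]);return o+r*(z-o[2])/r[2]
                                                     ~~~~~~~~^^^^^
  File "h.py", line 27, in wristcam
    T=get_calibration("wrist")['T_tool_cam'];return R@T[:3,:3],R@T[:3,3]+z['pos']
      ~~~~~~~~~~~~~~~^^^^^^^^^
ValueError: time passes only in moves, steps and waits
```

View pics/w1c.png

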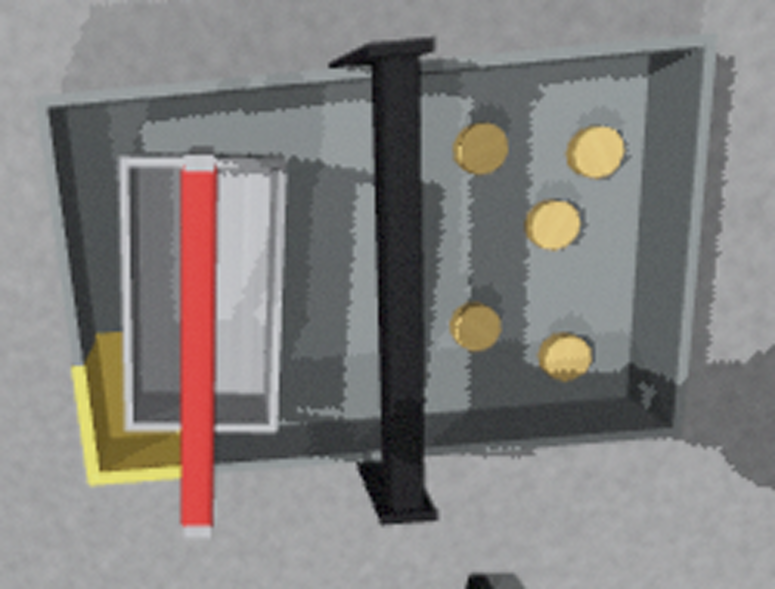

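```bash
python3 - <<'E'
from workcell import *
import pickle
pickle.dump({n:get_calibration(n) for n in("scene","side","wrist")},open("cal.pkl","wb"))
s=open("h.py").read()
s=s.replace("from workcell import *","from workcell import read_state,read_camera,job_done\nimport pickle\nCAL=pickle.load(open('cal.pkl','rb'))\ndef get_calibration(n): return CAL[n]")
open("h.py","w").write(s)
E
python3 - <<'E'
from h import *
p,d=load("wrist","1")
def ends(m,z,tag):
    v,u=np.nonzero(m)
    W=np.array([wray(tag,a,b,z) for a,b in zip(u,v)])
    (c,s,a)=cv2.minAreaRect(W[:,:2].astype(np.float32));print(c,s,a)
    vx,vy,_,_=cv2.fitLine(W[:,:2].astype(np.float32),cv2.DIST_L2,0,.01,.01).ravel();print("dir",np.degrees(np.arctan2(vy,vx)))
b=(p.max(2)<45);b[:,:368]=0;b[:,392:]=0;b[:98]=0;b[218:]=0
ends(b,95,"1")
for u,v in((265.5,104.5),(480,85),(467,208)):print("rim",np.round(wray("1",u,v,45),1))
print("blk ends",wray("1",378,87,95),wray("1",381,236,95))
print(to([510.5,-118.5,110],down(-50.75)))
E
```

```text
(562.7401123046875, -159.0321807861328) (120.5504379272461, 13.976995468139648) 44.778011322021484
dir 45.158073
rim [528.5 -33.2  45. ]
rim [ 693.6 -199.8   45. ]
rim [ 591. -298.   45.]
blk ends [ 612.33869694 -110.82444235   95.        ] [ 505.18328739 -217.74401838   95.        ]
(array([120.9,  -5.1, -17.2]), array([0.51, 0.07, 0.04]))
```

>>> apply_moves(
  rotation=[
    [0.5,0,0],
    [0.5,0,0],
    [0.5,0,0],
    [0.5,0,0],
    [0.5,0,0],
  ],
  delta_pos=[
    [0,-5,-17],
    [20,-5,-17],
    [60,-5,-17],
    [95,-5,-17],
    [95,-5,-17],
  ],
  gripper=[85,85,85,85,85],
)

```text
t: 1.95
position: [505.8, -119.0, 132.1]
orientation: [-0.235, -0.663, -0.238, 0.67]
contact_force: [-0.8, 1.3, 0.5]
gripper_width: 85.2
```

```bash
python3 - <<'E'
from h import *
print(to([510.5,-118.5,110],down(-50.75)))
p,d=snap("wrist","2");m=None
hsv=cv2.cvtColor(p,cv2.COLOR_RGB2HSV)
m=((hsv[...,0]<6)|(hsv[...,0]>174))&(hsv[...,1]>150)&(hsv[...,2]>80)
v,u=np.nonzero(m);W=np.array([wray("2",a,b,134) for a,b in zip(u,v)])
print(cv2.minAreaRect(W[:,:2].astype(np.float32)))
E
```

```text
(array([22.1,  2.7, -4.1]), array([-0.15,  0.38,  0.45]))
((510.4340515136719, -118.39833068847656), (103.71053314208984, 9.398505210876465), 39.291603088378906)
```

View pics/wrist2.png

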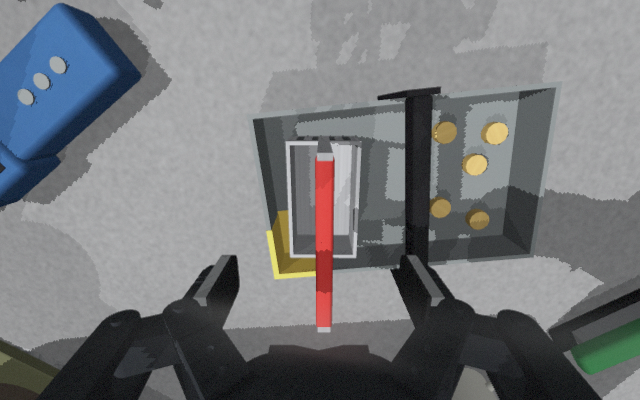

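>>> apply_moves(
  rotation=[
    [0,0,0],
    [0,0,0],
    [0,0,0],
    [0,0,0],
    [0,0,0],
  ],
  delta_pos=[
    [10,2,-2],
    [22,2,-2],
    [22,2,-2],
    [22,2,-2],
    [22,2,-2],
  ],
  gripper=[85,85,40,10,0],
)

```text
t: 2.5
position: [514.4, -118.9, 114.9]
orientation: [0.238, 0.666, 0.237, -0.666]
contact_force: [-0.1, -0.9, -0.1]
gripper_width: 43.7
```

>>> apply_moves(
  rotation=[
    [0,0,0],
    [0,0,0],
    [0,0,0],
    [0,0,0],
    [0,0,0],
  ],
  delta_pos=[
    [0,0,0],
    [0,0,0],
    [0,0,0],
    [0,0,0],
    [0,0,0],
  ],
  gripper=[0,0,0,0,0],
)

```text
t: 3.0
position: [514.2, -118.8, 114.7]
orientation: [0.237, 0.666, 0.237, -0.666]
contact_force: [-0.0, 0.9, 2.8]
gripper_width: 8.6
```

```bash
python3 - <<'E'
from h import *
print(read_state()['position'],read_state()['contact_force'],to([510.5,-118.5,110],down(-50.75)))
snap("wrist","3")
E
```

```text
[ 514.2276538  -118.75752065  114.66391538] [-0.00974514  0.93259187  2.77199999] (array([ 4.7, -2.6,  2.7]), array([-0.01, -0.04, -0.01]))
```

View pics/wrist3.png

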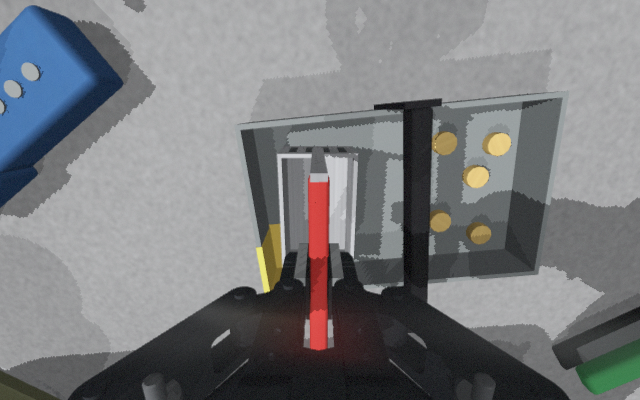

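Grip is on at 8.6 mm, with the red bar between the pads at about (319,262). Lifting now.

>>> apply_moves(
  rotation=[
    [0,0,0],
    [0,0,0],
    [0,0,0],
    [0,0,0],
    [0,0,0],
  ],
  delta_pos=[
    [-15,0,0],
    [-40,0,0],
    [-70,0,0],
    [-100,0,0],
    [-100,0,0],
  ],
  gripper=[0,0,0,0,0],
)

```text
t: 3.55
position: [516.6, -119.7, 218.0]
orientation: [0.239, 0.668, 0.236, -0.664]
contact_force: [1.2, 0.1, -2.1]
gripper_width: 8.2
```

```bash
python3 - <<'E'
from h import *
s=read_state();print(s['gripper_width'],to([400,190,230],down(2)))
snap("wrist","4")
E
```

```text
8.244948182412184 (array([ -13.5, -313.5, -105.6]), array([-52.77,  -0.06,  -0.43]))
```

View pics/wrist4.png

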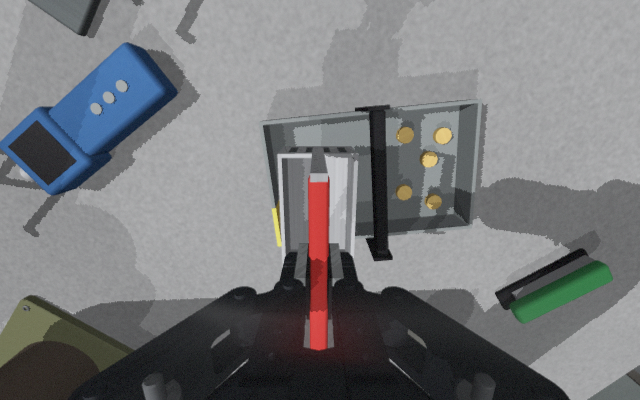

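>>> apply_moves(
  rotation=[
    [-5,0,0],
    [-10,0,0],
    [-16,0,0],
    [-22,0,0],
    [-28,0,0],
  ],
  delta_pos=[
    [-8,-30,-10],
    [-12,-65,-22],
    [-12,-105,-35],
    [-12,-145,-49],
    [-12,-185,-63],
  ],
  gripper=[0,0,0,0,0],
)

```text
t: 4.1
position: [443.9, 65.2, 224.5]
orientation: [-0.392, -0.587, -0.393, 0.589]
contact_force: [0.4, 0.0, -1.9]
gripper_width: 8.4
```

```bash
python3 - <<'E'
from h import *
s=read_state();print(s['t'],s['position'],to([400,190,230],down(2)))
E
```

```text
4.1 [443.90857438  65.20783723 224.48332347] (array([ -5.5, -88.4, -98.4]), array([-24.56,   0.06,   0.16]))
```

>>> apply_moves(
  rotation=[
    [-7,0,0],
    [-14,0,0],
    [-20,0,0],
    [-24.5,0,0],
    [-24.5,0,0],
  ],
  delta_pos=[
    [0,-24,-26],
    [0,-48,-53],
    [0,-68,-76],
    [0,-88,-98],
    [0,-88,-98],
  ],
  gripper=[0,0,0,0,0],
)

```text
t: 4.6
position: [400.6, 190.7, 224.5]
orientation: [0.508, 0.49, 0.51, -0.492]
contact_force: [0.5, 0.2, -1.8]
gripper_width: 8.6
```

```bash
python3 - <<'E'
from h import *
s=read_state();print(s['t'],s['position'],to([400,190,230],down(2)))
snap("wrist","5");snap("scene","5");snap("side","5")
E
```

```text
4.6 [400.56500344 190.72909889 224.50594982] (array([-5.5, -0.6,  0.7]), array([0.05, 0.01, 0.18]))
```

View pics/wrist5.png

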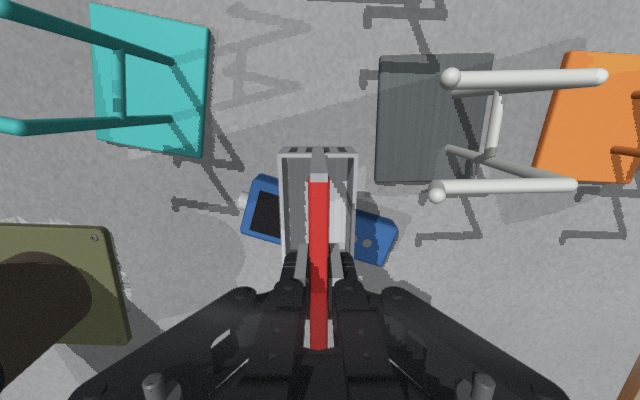

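View pics/side5.png

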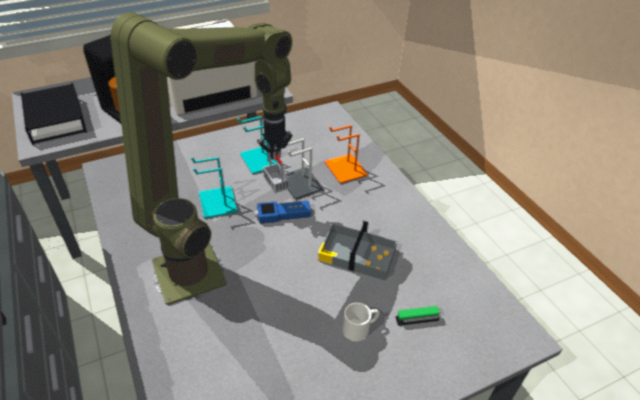

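View pics/scene5.png

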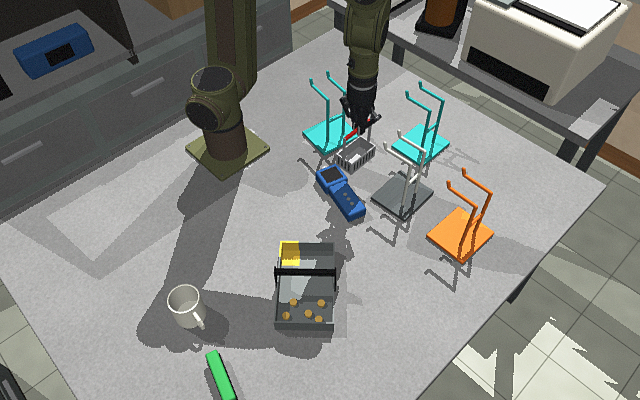

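The wrist view shows the grey stand's prong tips at (451,79) and (437,192), with the prongs running to (603,76) and (575,186). The basket is level in the grip, and the meter below it is well clear.

```bash
python3 - <<'E'
from h import *
p,d=load("wrist","5")
g=p.min(2).astype(int);sat=p.max(2).astype(int)-g
K=get_calibration("wrist")['camera_matrix'];Rc,o=wristcam("5")
for (v0,v1,u0,u1) in((62,98,478,595),(176,200,462,568)):
    c=[]
    for u in range(u0,u1,4):
        col=d[v0:v1,u];k=np.nonzero((col>100)&(col<200))[0]
        if len(k)>3:c.append((u,v0+(k[0]+k[-1])/2,len(k),np.median(col[k])))
    c=np.array(c);W=np.array([wray("5",a,b,190) for a,b in c[:,:2]])
    f=np.polyfit(W[:,0],W[:,1],1);print(len(c),c[0],c[-1],"yaw",np.degrees(np.arctan(f[0])),"y at 513",np.polyval(f,513),np.std(np.polyval(f,W[:,0])-W[:,1]))
    P=[Rc@np.array([(a-K[0,2])/K[0,0]*q,(b-K[1,2])/K[1,1]*q,q])+o for a,b,_,q in c];print("z depth",np.round(np.median(P,0),1))
for u,v in((449,79),(436,192)):print("tip",np.round(wray("5",u,v,210),1))
for u,v in((604,76),(577,186)):print("post",np.round(wray("5",u,v,190),1))
# red bar in hand
hsv=cv2.cvtColor(p,cv2.COLOR_RGB2HSV)
m=((hsv[...,0]<6)|(hsv[...,0]>174))&(hsv[...,1]>150)&(hsv[...,2]>80);m[:, :300]=0;m[:,340:]=0;m[260:]=0
v,u=np.nonzero(m);q=d[v,u];P=np.stack([(u-K[0,2])/K[0,0]*q,(v-K[1,2])/K[1,1]*q,q],-1)@Rc.T+o
print("red top z",np.median(P[:,2]),"x",P[:,0].min(),P[:,0].max(),"y",P[:,1].min(),P[:,1].max(),"tcp",o-Rc@np.zeros(3))
f=np.polyfit(P[:,1],P[:,0],1);print("bar dir dev",np.degrees(np.arctan(f[0])))
print("z vs y",np.polyfit(P[:,1],P[:,2],1))
E
```

```text
30 [478.          79.5         18.         158.61524963] [594.         77.         19.        158.4889679] yaw 2.907710987767781 y at 513 291.5794210256136 0.2753305861246242
z depth [519.  291.4 194.5]
27 [462.         186.          15.         178.33175659] [566.         183.5         16.         177.93377686] yaw 3.6105583940516643 y at 513 227.5205566165892 0.14976376249726983
z depth [523.  229.3 194. ]
tip [463.7 287.8 210. ]
tip [467.2 227.3 210. ]
post [561.3 294.8 190. ]
post [567.2 229.2 190. ]
red top z 244.01888536655366 x 393.33803290837693 404.3468525919194 y 199.78776527350888 271.0012587955494 tcp [397.22660821 271.0012588  367.08569937]
bar dir dev -1.805578654796364
z vs y [9.05283750e-02 2.24277987e+02]
```

```bash
python3 - <<'E'
from h import *
print(to([400,253.5,224],down(3)));print(to([512,259.3,224],down(3)))
E
```

```text
(array([  0.9,   0.1, -65.5]), array([-1.28,  0.09,  0.12]))
(array([  0.7, 112.2, -67.9]), array([-1.28,  0.09,  0.12]))
```

>>> apply_moves(
  rotation=[
    [-1.2,0,0],
    [-1.2,0,0],
    [-1.2,0,0],
    [-1.2,0,0],
    [-1.2,0,0],
  ],
  delta_pos=[
    [0,0,-25],
    [0,0,-50],
    [0,0,-66],
    [0,0,-66],
    [0,20,-67],
  ],
  gripper=[0,0,0,0,0],
)

```text
t: 5.25
position: [418.5, 254.8, 225.9]
orientation: [0.513, 0.485, 0.513, -0.488]
contact_force: [0.5, 0.2, -2.0]
gripper_width: 8.3
```

```bash
python3 - <<'E'
from h import *
s=read_state();print(s['position'],to([512,259.3,224],down(3)))
snap("wrist","6");p,d=snap("scene","6")
cv2.imwrite("pics/s6c.png",cv2.resize(p[70:230,290:450,::-1],None,fx=3.7,fy=3.7,interpolation=cv2.INTER_CUBIC))
E
```

```text
[418.51987673 254.82761592 225.85483821] (array([ 1.6, 93.6,  0.4]), array([-0.01,  0.12,  0.18]))
```

View pics/wrist6.png

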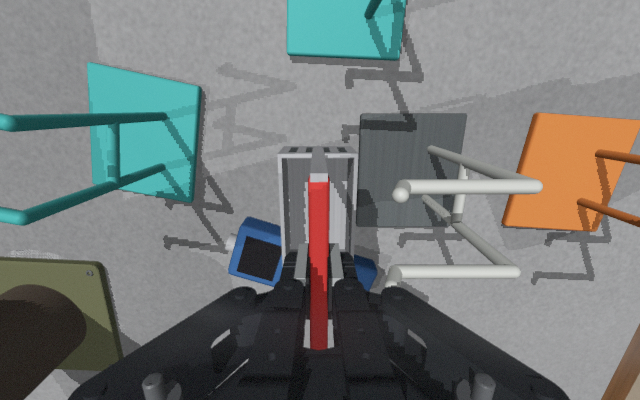

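View pics/s6c.png

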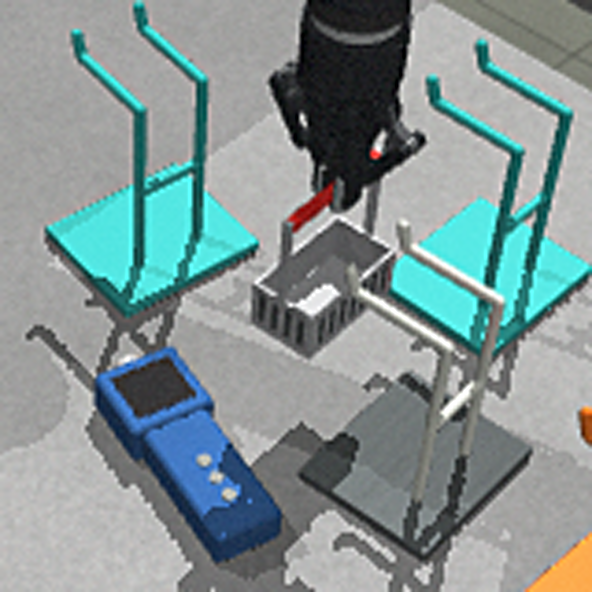

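Everything is as planned. The prong tips are at wrist (401,191) and (394,280), level with the held bar, and the basket rim is below the prongs. One more check of the midline.

```bash
python3 - <<'E'
from h import *
for u,v in((430,187),(537,186.5),(420,272.5),(515,271)):print("prong",np.round(wray("6",u,v,190),1))
E
```

```text
prong [489.5 289.8 190. ]
prong [559.7 293.9 190. ]
prong [493.8 225.1 190. ]
prong [562.8 230.1 190. ]
```

>>> apply_moves(
  rotation=[
    [0,0,0],
    [0,0,0],
    [0,0,0],
    [0,0,0],
    [0,0,0],
  ],
  delta_pos=[
    [0,20,0],
    [0,45,0],
    [0,70,0],
    [0,93,0],
    [0,93,0],
  ],
  gripper=[0,0,0,0,0],
)

```text
t: 5.85
position: [515.8, 260.0, 225.7]
orientation: [0.512, 0.488, 0.512, -0.488]
contact_force: [-0.7, -0.5, -1.3]
gripper_width: 8.5
```

```bash
python3 - <<'E'
from h import *
s=read_state();print(s['position'],s['contact_force'],to([512,259.3,224],down(3)))
snap("wrist","7");p,d=snap("scene","7")
cv2.imwrite("pics/s7c.png",cv2.resize(p[70:230,330:490,::-1],None,fx=3.7,fy=3.7,interpolation=cv2.INTER_CUBIC))
E
```

```text
[515.80347389 259.96880614 225.71500512] [-0.70103065 -0.51858228 -1.31428571] (array([ 1.7, -3.8,  0.5]), array([-0.23,  0.03, -0.06]))
```

View pics/wrist7.png

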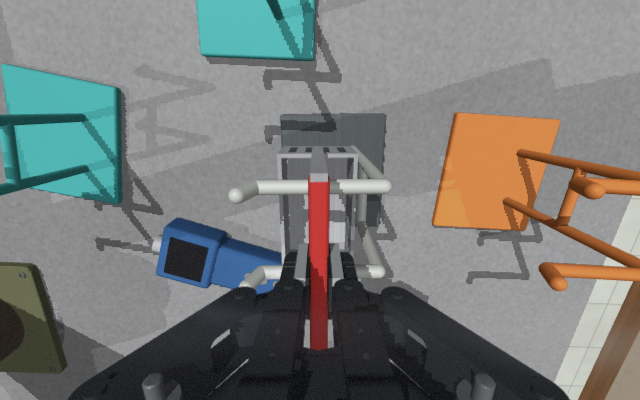

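View pics/s7c.png

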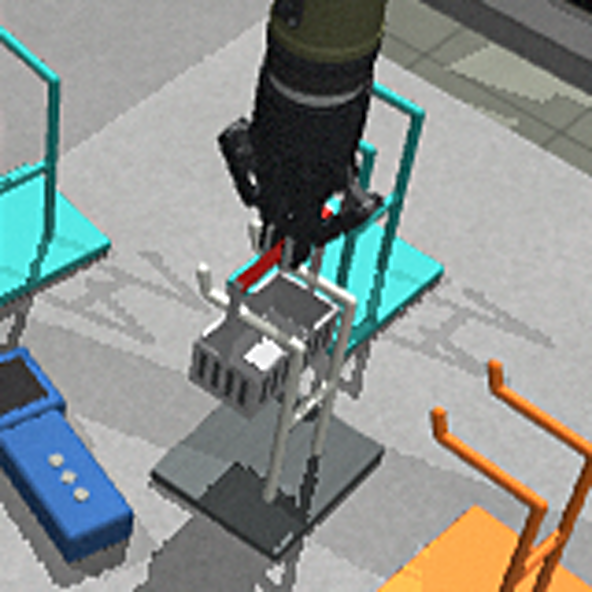

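The bar is across both prongs, which are seen at wrist rows 187 and 272, and about midway along them. Lowering now.

>>> apply_moves(
  rotation=[
    [0,0,0],
    [0,0,0],
    [0,0,0],
    [0,0,0],
    [0,0,0],
  ],
  delta_pos=[
    [10,-2,0],
    [20,-2,0],
    [30,-2,0],
    [33,-2,0],
    [33,-2,0],
  ],
  gripper=[0,0,0,0,0],
)

```text
t: 6.45
position: [510.5, 260.6, 192.3]
orientation: [0.512, 0.486, 0.513, -0.488]
contact_force: [-1.0, -0.3, -0.9]
gripper_width: 8.5
```

>>> apply_moves(
  rotation=[
    [0,0,0],
    [0,0,0],
    [0,0,0],
  ],
  delta_pos=[
    [2,0,0],
    [4,0,0],
    [4,0,0],
  ],
  gripper=[0,0,0],
)

```text
t: 6.75
position: [511.5, 260.9, 189.3]
orientation: [0.513, 0.487, 0.513, -0.487]
contact_force: [0.2, 0.3, -1.7]
gripper_width: 8.5
```

>>> apply_moves(
  rotation=[
    [0,0,0],
    [0,0,0],
    [0,0,0],
  ],
  delta_pos=[
    [1.5,0,0],
    [3,0,0],
    [3,0,0],
  ],
  gripper=[0,0,0],
)

```text
t: 7.05
position: [511.3, 260.8, 186.1]
orientation: [0.513, 0.487, 0.513, -0.487]
contact_force: [-0.3, -0.9, -1.2]
gripper_width: 8.5
```

>>> apply_moves(
  rotation=[
    [0,0,0],
    [0,0,0],
    [0,0,0],
  ],
  delta_pos=[
    [1,0,0],
    [2,0,0],
    [2,0,0],
  ],
  gripper=[0,0,0],
)

```text
t: 7.35
position: [511.5, 260.9, 185.3]
orientation: [0.513, 0.487, 0.512, -0.487]
contact_force: [-1.4, -0.3, 4.0]
gripper_width: 8.3
```

>>> apply_moves(
  rotation=[
    [0,0,0],
    [0,0,0],
    [0,0,0],
  ],
  delta_pos=[
    [1,0,0],
    [1,0,0],
    [1,0,0],
  ],
  gripper=[0,0,0],
)

```text
t: 7.65
position: [511.6, 261.0, 185.2]
orientation: [0.513, 0.488, 0.512, -0.486]
contact_force: [-3.0, -2.6, 8.4]
gripper_width: 8.7
```

>>> apply_moves(
  rotation=[
    [0,0,0],
    [0,0,0],
    [0,0,0],
    [0,0,0],
    [0,0,0],
  ],
  delta_pos=[
    [0,0,0],
    [0,0,0],
    [0,0,0],
    [0,0,0],
    [0,0,0],
  ],
  gripper=[12,20,35,50,60],
)

```text
t: 8.15
position: [511.4, 260.9, 183.0]
orientation: [0.513, 0.487, 0.513, -0.487]
contact_force: [-0.3, 0.4, -0.2]
gripper_width: 60.0
```

```bash
python3 - <<'E'
from h import *
s=read_state();print(s['position'],s['contact_force'],s['gripper_width'])
snap("wrist","8");p,d=snap("scene","8")
cv2.imwrite("pics/s8c.png",cv2.resize(p[70:230,330:490,::-1],None,fx=3.7,fy=3.7,interpolation=cv2.INTER_CUBIC))
E
```

```text
[511.36027226 260.86769412 183.02394481] [-0.30071934  0.38756616 -0.23413474] 60.00397636826028
```

View pics/wrist8.png

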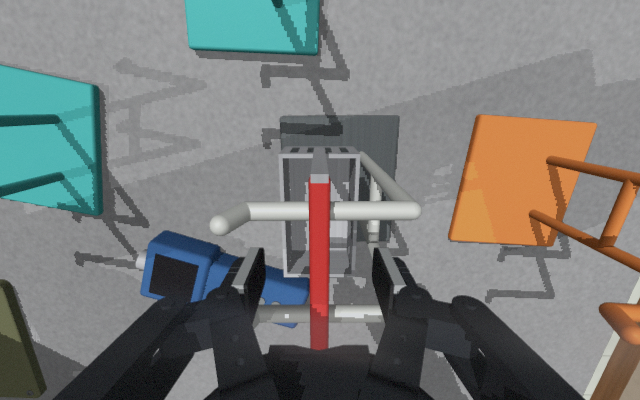

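View pics/s8c.png

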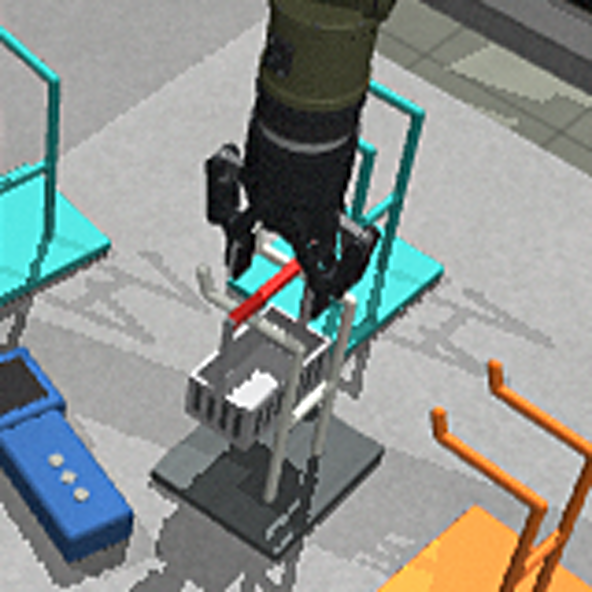

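The red bar rests across both prongs (rows 210 and 312), and the basket hangs free with the fingers clear on either side. Retreating straight up.

>>> apply_moves(
  rotation=[
    [0,0,0],
    [0,0,0],
    [0,0,0],
    [0,0,0],
    [0,0,0],
  ],
  delta_pos=[
    [-10,0,0],
    [-35,0,0],
    [-70,0,0],
    [-110,0,0],
    [-110,0,0],
  ],
  gripper=[60,60,60,60,85],
)

```text
t: 8.75
position: [514.1, 262.3, 300.1]
orientation: [0.514, 0.491, 0.511, -0.483]
contact_force: [1.0, 1.0, -0.5]
gripper_width: 73.1
```

```bash
python3 - <<'E'
from h import *
s=read_state();print(s['position'],to([540,-150,230],down(-45)))
snap("wrist","9")
E
```

```text
[514.07365733 262.25569316 300.08345792] (array([ 68.2,   4.1, 413.4]), array([47.93, -0.5 , -0.45]))
```

View pics/wrist9.png

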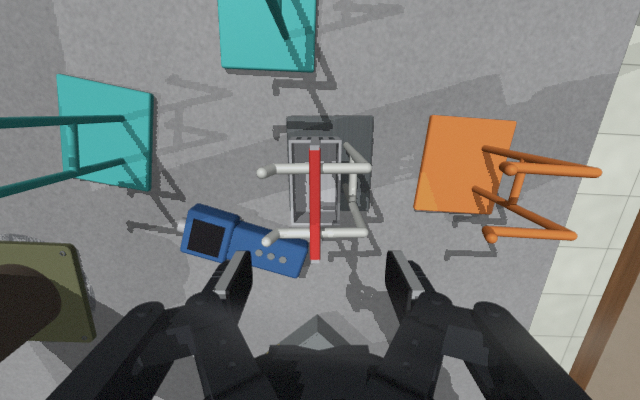

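The basket hangs squarely across both prongs: red bar from (314,150) to (315,258), prongs at rows 168 and 236. Going to the tote.

>>> apply_moves(
  rotation=[
    [6,0,0],
    [13,0,0],
    [20,0,0],
    [26,0,0],
    [32,0,0],
  ],
  delta_pos=[
    [0,0,45],
    [0,0,93],
    [0,0,141],
    [0,2,190],
    [0,3,238],
  ],
  gripper=[85,85,85,85,85],
)

```text
t: 9.3
position: [525.9, 21.5, 292.6]
orientation: [-0.357, -0.61, -0.358, 0.611]
contact_force: [1.2, 0.8, 0.5]
gripper_width: 85.2
```

```bash
python3 - <<'E'
from h import *
s=read_state();print(s['position'],to([550,-165,230],down(-45)))
E
```

```text
[525.89726582  21.53627585 292.61464561] (array([ 62.6, 112.3, 150.9]), array([15.71,  0.05,  0.05]))
```

>>> apply_moves(
  rotation=[
    [5,0,0],
    [10,0,0],
    [15.5,0,0],
    [15.5,0,0],
    [15.5,0,0],
  ],
  delta_pos=[
    [10,26,35],
    [20,52,70],
    [40,80,107],
    [60,108,145],
    [62,112,151],
  ],
  gripper=[85,85,85,85,85],
)

```text
t: 9.8
position: [549.4, -166.9, 227.7]
orientation: [-0.271, -0.651, -0.272, 0.655]
contact_force: [-0.3, 0.2, -0.3]
gripper_width: 85.5
```

>>> apply_moves(
  rotation=[
    [0,0,0],
    [0,0,0],
  ],
  delta_pos=[
    [0,0,0],
    [0,0,0],
  ],
  gripper=[85,85],
)

```text
t: 10.0
position: [550.8, -162.1, 231.3]
orientation: [-0.273, -0.652, -0.274, 0.652]
contact_force: [0.1, 0.4, 0.2]
gripper_width: 84.9
```

```bash
python3 - <<'E'
from h import *
s=read_state();print(s['t'],s['position'],to([550,-165,230],down(-45)))
p,d=snap("wrist","10")
E
```

```text
10.0 [ 550.82329794 -162.12939917  231.31829447] (array([1.3, 1.4, 2.6]), array([ 0.45, -0.02,  0.07]))
```

View pics/wrist10.png

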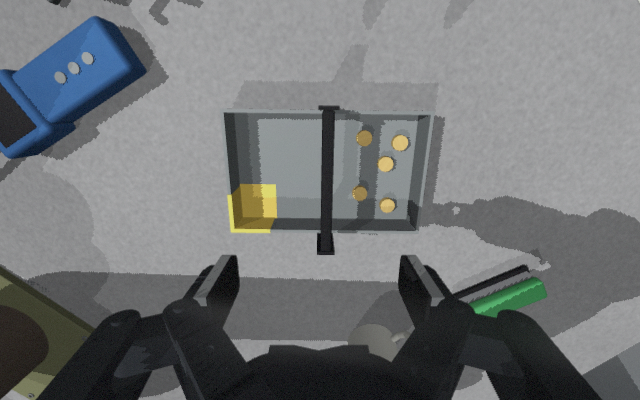

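The carry bar is at wrist (328,107) to (326,245), the yellow corner at (253,208), and the five discs around (380,170).

```bash
python3 - <<'E'
from h import *
p,d=load("wrist","10")
b=(p.max(2)<45)&(d<260)&(d>100);b[:,:310]=0;b[:,345:]=0;b[:112]=0;b[228:]=0
v,u=np.nonzero(b);W=np.array([wray("10",a,c,95) for a,c in zip(u,v)])[:,:2].astype(np.float32)
print(len(u),u.min(),u.max(),cv2.minAreaRect(W))
vx,vy,x0,y0=cv2.fitLine(W,cv2.DIST_L2,0,.01,.01).ravel();print("dir",np.degrees(np.arctan2(vy,vx)),x0,y0)
a=wray("10",329,107,95);c=wray("10",326.5,235,95);print("ends",a,c,(a+c)/2)
for n,(u_,v_) in dict(rimNE=(434,110),rimSE=(418,230),rimNW=(225,112),rimSW=(231,232)).items():print(n,np.round(wray("10",u_,v_,45),1))
E
```

```text
Traceback (most recent call last):
IndexError: too many indices for array: array is 1-dimensional, but 2 were indexed
```

```bash
python3 - <<'E'
from h import *
p,d=load("wrist","10");print(d[170,320:336],p[170,320:336].max(1))
b=(p.max(2)<45);b[:,:317]=0;b[:,339:]=0;b[:112]=0;b[228:]=0
v,u=np.nonzero(b);W=np.array([wray("10",a,c,95) for a,c in zip(u,v)])[:,:2].astype(np.float32)
print(len(u),u.min(),u.max(),cv2.minAreaRect(W))
vx,vy,x0,y0=cv2.fitLine(W,cv2.DIST_L2,0,.01,.01).ravel();print("dir",np.degrees(np.arctan2(vy,vx)),x0,y0)
a=wray("10",329,107,95);c=wray("10",326.5,235,95);print("ends",a,c,(a+c)/2)
r=[wray("10",u_,v_,45) for u_,v_ in((434,110),(418,230),(225,112),(231,232))];print(np.round(r,1),np.mean(r,0))
t=(x0-558.8)*0
print(to([558.8,-164.3,66],down(-45)))
E
```

```text
[376.0739  375.75854 283.76532 284.4427  283.3382  283.232   283.66098
 283.04138 283.30426 282.91898 282.66388 283.8327  283.59277 374.5851
 376.11386 375.67532] [143  88  37  44  42  41  43  40  45  37  42  38  45 103 149 147]
1118 321 334 ((569.2883911132812, -154.8916015625), (118.44853210449219, 11.512420654296875), 45.00593185424805)
dir 44.854755 571.16437 -152.73889
ends [ 614.84785026 -110.4027941    95.        ] [ 521.24644239 -203.94330079   95.        ] [ 568.04714632 -157.17304745   95.        ]
[[ 697.6 -195.9   45. ]
 [ 594.2 -298.8   45. ]
 [ 529.8  -33.8   45. ]
 [ 421.6 -132.9   45. ]] [ 560.81804004 -165.35126936   45.        ]
(array([165.8,   7.2,  -3.4]), array([ 0.51, -0.04,  0.01]))
```

```bash
python3 - <<'E'
from h import *
print(to([559.4,-164.8,66],down(-45)))
E
```

```text
(array([165.8,   8. ,  -3.5]), array([ 0.51, -0.04,  0.01]))
```

>>> apply_moves(
  rotation=[
    [0.4,0,0],
    [0.4,0,0],
    [0.4,0,0],
    [0.4,0,0],
    [0.4,0,0],
  ],
  delta_pos=[
    [0,8,-4],
    [45,8,-4],
    [90,8,-4],
    [130,8,-4],
    [140,8,-4],
  ],
  gripper=[85,85,85,85,85],
)

```text
t: 10.55
position: [557.1, -163.6, 87.5]
orientation: [-0.27, -0.651, -0.273, 0.655]
contact_force: [0.1, 0.6, 0.0]
gripper_width: 84.9
```

>>> apply_moves(
  rotation=[
    [0,0,0],
    [0,0,0],
  ],
  delta_pos=[
    [10,0,0],
    [10,0,0],
  ],
  gripper=[85,85],
)

```text
t: 10.75
position: [560.5, -165.4, 81.8]
orientation: [0.271, 0.653, 0.271, -0.653]
contact_force: [-0.6, -0.8, 0.3]
gripper_width: 84.9
```

```bash
python3 - <<'E'
from h import *
s=read_state();print(s['position'],s['contact_force'],to([559.4,-164.8,66],down(-45)))
snap("wrist","11")
E
```

```text
[ 560.51526821 -165.43802242   81.78288102] [-0.58228338 -0.78950403  0.27437453] (array([15.8, -1.3,  0.3]), array([ 0.08, -0.02, -0.04]))
```

View pics/wrist11.png

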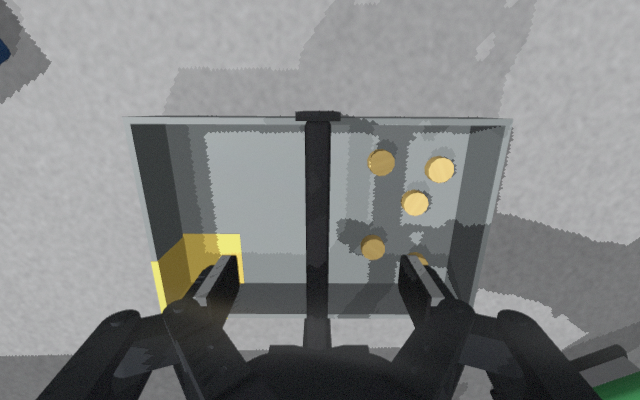

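The bar at column 317 is centred between the fingers (237 and 400). Lowering and closing.

>>> apply_moves(
  rotation=[
    [0,0,0],
    [0,0,0],
    [0,0,0],
    [0,0,0],
    [0,0,0],
  ],
  delta_pos=[
    [8,-1,0],
    [17,-1,0],
    [17,-1,0],
    [17,-1,0],
    [17,-1,0],
  ],
  gripper=[85,85,40,15,0],
)

```text
t: 11.3
position: [559.1, -165.2, 64.5]
orientation: [0.271, 0.653, 0.271, -0.653]
contact_force: [-0.4, 0.2, 0.6]
gripper_width: 43.2
```

>>> apply_moves(
  rotation=[
    [0,0,0],
    [0,0,0],
    [0,0,0],
    [0,0,0],
    [0,0,0],
  ],
  delta_pos=[
    [0,0,0],
    [0,0,0],
    [0,0,0],
    [0,0,0],
    [0,0,0],
  ],
  gripper=[0,0,0,0,0],
)

```text
t: 11.8
position: [559.3, -165.3, 64.7]
orientation: [0.271, 0.653, 0.271, -0.653]
contact_force: [0.1, -0.8, 2.8]
gripper_width: 11.0
```

Gripped at 11.0 mm. Lifting straight and gently.

>>> apply_moves(
  rotation=[
    [0,0,0],
    [0,0,0],
    [0,0,0],
    [0,0,0],
    [0,0,0],
  ],
  delta_pos=[
    [-5,0,0],
    [-15,0,0],
    [-30,0,0],
    [-45,0,0],
    [-60,0,0],
  ],
  gripper=[0,0,0,0,0],
)

```text
t: 12.3
position: [558.2, -164.8, 124.7]
orientation: [-0.27, -0.653, -0.271, 0.654]
contact_force: [0.6, 0.2, -4.5]
gripper_width: 11.5
```

>>> apply_moves(
  rotation=[
    [0,0,0],
    [0,0,0],
    [0,0,0],
    [0,0,0],
    [0,0,0],
  ],
  delta_pos=[
    [-20,0,0],
    [-45,0,0],
    [-70,0,0],
    [-85,0,0],
    [-90,0,0],
  ],
  gripper=[0,0,0,0,0],
)

```text
t: 12.8
position: [559.6, -165.2, 216.4]
orientation: [0.271, 0.654, 0.27, -0.652]
contact_force: [0.2, -0.5, -4.5]
gripper_width: 11.0
```

```bash
python3 - <<'E'
from h import *
s=read_state();print(s['t'],s['position'],s['contact_force'],s['gripper_width'],s['joint_pos'])
p,R=tool(s);print(np.round(R.T@np.array([0,-1,0]),3))
p,d=snap("wrist","12")
E
```

```text
12.8 [ 559.59632844 -165.21342844  216.42947188] [ 0.23106475 -0.48759783 -4.50949425] 10.950866277650105 [-2.87156563e-01  3.64633466e-01 -2.46392724e-02  1.17876299e+00
  1.37285238e-04  2.06838164e+00]
[0.001 0.707 0.708]
```

View pics/wrist12.png

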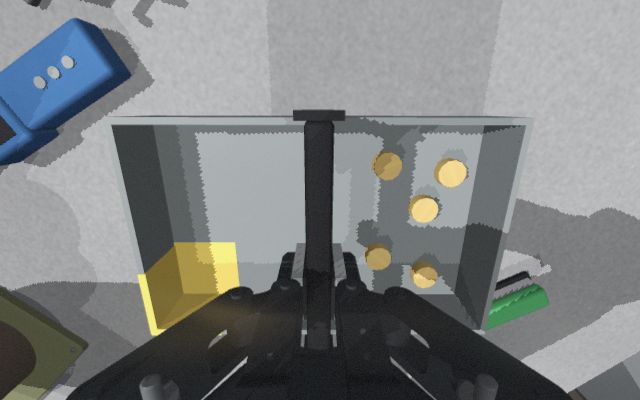

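The tote is level and clear of the bench, the grip is on the bar at (318,270), and all five discs are in place. The yellow corner points to the robot, so I need to tilt about world -y, which is tool (0, .707, .707). I'll do it gradually.

>>> apply_moves(
  rotation=[
    [0,1.5,1.5],
    [0,3,3],
    [0,4.5,4.5],
    [0,6,6],
    [0,7,7],
  ],
  delta_pos=[
    [0,0,0],
    [0,0,0],
    [0,0,0],
    [0,0,0],
    [0,0,0],
  ],
  gripper=[0,0,0,0,0],
)

```text
t: 13.35
position: [556.9, -164.6, 212.5]
orientation: [0.292, 0.706, 0.247, -0.595]
contact_force: [0.2, 0.1, -3.3]
gripper_width: 11.3
```

>>> apply_moves(
  rotation=[
    [0,1,1],
    [0,2,2],
    [0,3,3],
    [0,3,3],
    [0,3,3],
  ],
  delta_pos=[
    [0,0,0],
    [0,0,0],
    [0,0,0],
    [0,0,0],
    [0,0,0],
  ],
  gripper=[0,0,0,0,0],
)

```text
t: 13.85
position: [557.7, -164.7, 213.1]
orientation: [0.301, 0.728, 0.236, -0.569]
contact_force: [0.3, -0.5, -4.1]
gripper_width: 11.4
```

```bash
python3 - <<'E'
from h import *
s=read_state();p,R=tool(s);print(s['t'],s['position'],s['contact_force'],R[:,0])
snap("wrist","13")
E
```

```text
13.85 [ 557.66025442 -164.74796591  213.08665979] [ 0.30857548 -0.48452316 -4.08327828] [ 2.41285161e-01  8.97537421e-04 -9.70453845e-01]
```

View pics/wrist13.png

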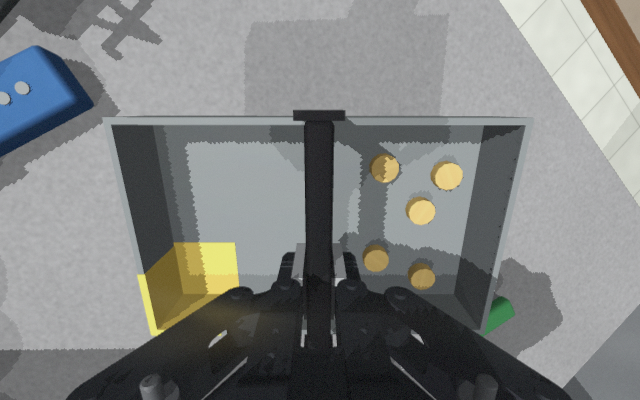

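At 14° the discs have only just begun to creep, by a few pixels. Tilting further.

>>> apply_moves(
  rotation=[
    [0,1,1],
    [0,2,2],
    [0,3,3],
    [0,4,4],
    [0,4,4],
  ],
  delta_pos=[
    [0,0,0],
    [0,0,0],
    [0,0,0],
    [0,0,0],
    [0,0,0],
  ],
  gripper=[0,0,0,0,0],
)

```text
t: 14.4
position: [557.9, -164.9, 213.5]
orientation: [0.313, 0.755, 0.221, -0.532]
contact_force: [0.1, 0.5, -4.1]
gripper_width: 10.7
```

>>> apply_moves(
  rotation=[
    [0,0,0],
    [0,0,0],
    [0,0,0],
    [0,0,0],
    [0,0,0],
  ],
  delta_pos=[
    [0,0,0],
    [0,0,0],
    [0,0,0],
    [0,0,0],
    [0,0,0],
  ],
  gripper=[0,0,0,0,0],
)

```text
t: 14.9
position: [559.1, -165.1, 214.3]
orientation: [0.313, 0.756, 0.22, -0.531]
contact_force: [0.3, 0.3, -4.2]
gripper_width: 10.8
```

```bash
python3 - <<'E'
from h import *
s=read_state();p,R=tool(s);print(s['t'],s['position'],s['contact_force'],R[:,0])
snap("wrist","14")
E
```

```text
14.9 [ 559.08005039 -165.07854048  214.30232101] [ 0.32115236  0.25052254 -4.16931042] [ 3.38648085e-01  2.68119245e-04 -9.40913069e-01]
```

View pics/wrist14.png

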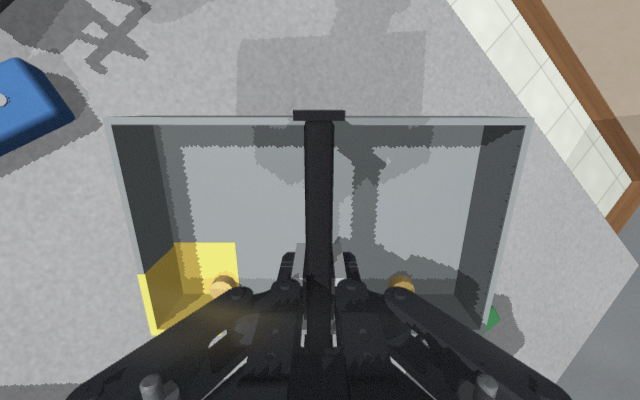

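The discs have slid to the -y wall; two can be seen, at (222,285) and (401,283). More tilt to carry them along the wall.

>>> apply_moves(
  rotation=[
    [0,1.5,1.5],
    [0,3,3],
    [0,5,5],
    [0,7,7],
    [0,8.5,8.5],
  ],
  delta_pos=[
    [0,0,0],
    [-5,0,0],
    [-10,0,0],
    [-15,0,0],
    [-20,0,0],
  ],
  gripper=[0,0,0,0,0],
)

```text
t: 15.45
position: [551.3, -165.0, 232.9]
orientation: [0.335, 0.807, 0.186, -0.449]
contact_force: [0.5, -0.1, -3.9]
gripper_width: 11.3
```

>>> apply_moves(
  rotation=[
    [0,0,0],
    [0,0,0],
    [0,0,0],
    [0,0,0],
    [0,0,0],
  ],
  delta_pos=[
    [0,0,0],
    [0,0,0],
    [0,0,0],
    [0,0,0],
    [0,0,0],
  ],
  gripper=[0,0,0,0,0],
)

```text
t: 15.95
position: [552.6, -165.1, 233.1]
orientation: [0.335, 0.807, 0.186, -0.449]
contact_force: [-0.1, -1.4, -4.2]
gripper_width: 11.2
```

```bash
python3 - <<'E'
from h import *
s=read_state();p,R=tool(s);print(s['t'],s['position'],s['contact_force'],R[:,0])
snap("wrist","15");a,_=snap("scene","15");b,_=snap("side","15")
c=np.hstack([cv2.resize(a[170:330,230:370],None,fx=2.8,fy=2.8,interpolation=cv2.INTER_CUBIC),cv2.resize(b[150:310,280:410],None,fx=2.8,fy=2.8,interpolation=cv2.INTER_CUBIC)])
cv2.imwrite("pics/c15.png",c[:,:,::-1])
E
```

```text
15.95 [ 552.55219313 -165.1226316   233.06861547] [-0.13233126 -1.434771   -4.23427986] [ 5.26981105e-01  4.78838593e-04 -8.49876865e-01]
```

View pics/wrist15.png

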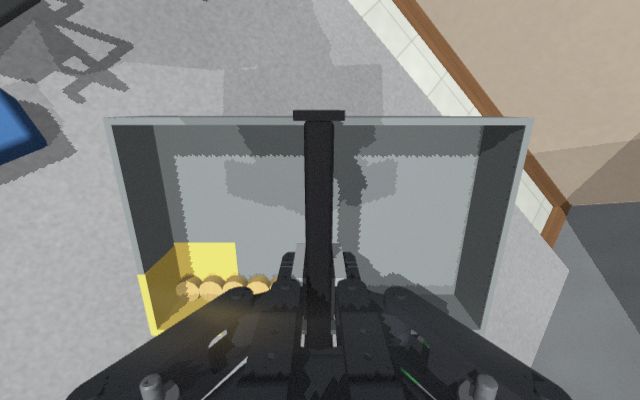

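View pics/c15.png

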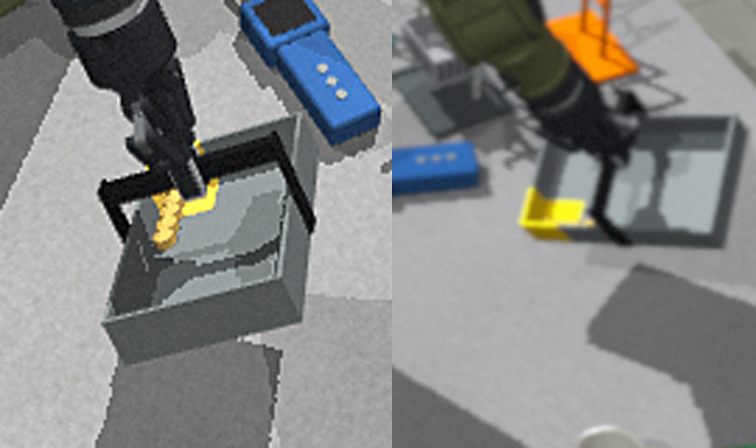

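The wrist and scene views show the five discs in a single row along the -y wall, about 100 mm long (wrist (188,290) to (280,285)). They aren't bunched in the corner yet. I'll take the -y tilt off briefly while keeping the -x tilt strong, so the row buckles against the -x wall. Then I'll bring the -y tilt back.

```bash
cat >> h.py <<'E'
def rel(roll,pitch,s=None,prev=None):
    p,R=tool(s);B=R if prev is None else down(-45)@Ro.from_rotvec(np.radians([0,*prev])).as_matrix()
    T=down(-45)@Ro.from_rotvec(np.radians([0,roll,pitch])).as_matrix()
    return np.round(np.degrees(Ro.from_matrix(B.T@T).as_rotvec()),1)
E
python3 - <<'E'
from h import *
s=read_state();p,R=tool(s)
print("now",np.degrees(Ro.from_matrix(down(-45).T@R).as_rotvec()),s['joint_pos'])
for r,q in((17,27),(11,30),(5,33),(0,34),(-4,34),(-6,34)):print(r,q,rel(r,q))
E
```

```text
now [-0.03994869 22.49912733 22.47566703] [-0.40681177  0.01506433 -0.60516072  0.4330674   0.21049586  2.0045743 ]
17 27 [-1.9 -5.2  4.3]
11 30 [ -3.6 -10.9   7.2]
5 33 [ -5.3 -16.6  10.1]
0 34 [ -6.5 -21.4  11.1]
-4 34 [ -7.3 -25.3  11.1]
-6 34 [ -7.7 -27.2  11.1]
```

>>> apply_moves(
  rotation=[
    [-1.9,-5.2,4.3],
    [-3.6,-10.9,7.2],
    [-5.3,-16.6,10.1],
    [-6.5,-21.4,11.1],
    [-7.3,-25.3,11.1],
  ],
  delta_pos=[
    [0,0,0],
    [0,0,0],
    [0,0,0],
    [0,0,0],
    [0,0,0],
  ],
  gripper=[0,0,0,0,0],
)

```text
t: 16.6
position: [552.3, -163.4, 232.9]
orientation: [0.459, 0.68, 0.059, -0.568]
contact_force: [0.1, -0.2, -4.7]
gripper_width: 10.7
```

>>> apply_moves(
  rotation=[
    [0,0,0],
    [0,0,0],
  ],
  delta_pos=[
    [0,0,0],
    [0,0,0],
  ],
  gripper=[0,0],
)

```text
t: 16.8
position: [552.9, -164.3, 232.9]
orientation: [0.459, 0.682, 0.059, -0.567]
contact_force: [-0.3, 0.9, -4.7]
gripper_width: 10.9
```

```bash
python3 - <<'E'
from h import *
s=read_state();p,R=tool(s);print(s['t'],s['position'],"now",np.degrees(Ro.from_matrix(down(-45).T@R).as_rotvec()))
snap("wrist","16")
E
```

```text
16.8 [ 552.87330097 -164.33507041  232.92484866] now [-0.05530683 -3.85543346 33.95634448]
```

View pics/wrist16.png

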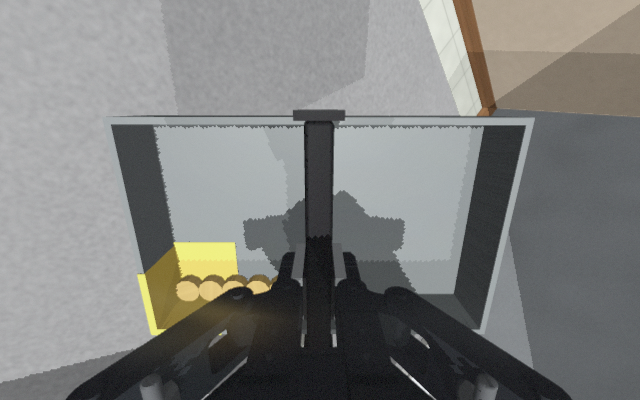

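The row is still straight. Tilting more to +y, a little at a time.

```bash
python3 - <<'E'
from h import *
for r,q in((-6,34),(-8,34),(-10,34),(-12,34),(-14,34)):print(r,q,rel(r,q,prev=(-4,34)))
E
```

```text
-6 34 [-0.6 -1.9  0. ]
-8 34 [-1.2 -3.8  0. ]
-10 34 [-1.7 -5.7  0.1]
-12 34 [-2.3 -7.5  0.1]
-14 34 [-2.9 -9.4  0.2]
```

>>> apply_moves(
  rotation=[
    [-0.5,-2,0],
    [-1,-4,0],
    [-1.5,-5.5,0],
    [-1.5,-5.5,0],
  ],
  delta_pos=[
    [0,0,0],
    [0,0,0],
    [0,0,0],
    [0,0,0],
  ],
  gripper=[0,0,0,0],
)

```text
t: 17.25
position: [552.4, -165.2, 233.0]
orientation: [0.47, 0.647, 0.044, -0.599]
contact_force: [-0.6, -0.2, -4.6]
gripper_width: 11.1
```

```bash
python3 - <<'E'
from h import *
s=read_state();p,R=tool(s);print(s['t'],s['position'],"now",np.degrees(Ro.from_matrix(down(-45).T@R).as_rotvec()))
snap("wrist","17")
E
```

```text
17.25 [ 552.44893938 -165.17198901  232.98057876] now [ 0.19877088 -9.74357516 33.90561931]
```

View pics/wrist17.png

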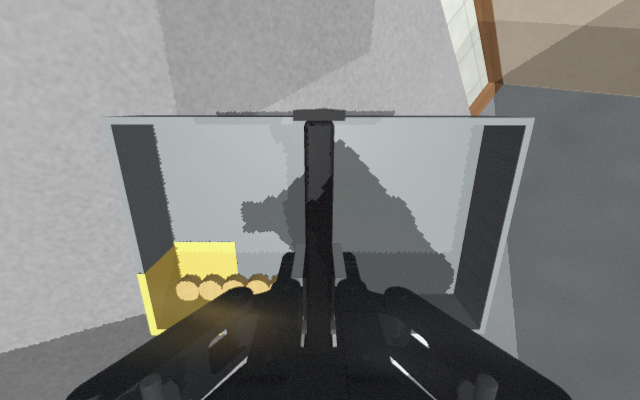

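>>> apply_moves(
  rotation=[
    [-0.5,-2,0],
    [-1.2,-4,0],
    [-1.2,-4,0],
  ],
  delta_pos=[
    [0,0,0],
    [0,0,0],
    [0,0,0],
  ],
  gripper=[0,0,0],
)

```text
t: 17.6
position: [552.7, -164.9, 232.9]
orientation: [0.478, 0.621, 0.034, -0.62]
contact_force: [0.2, 0.0, -4.3]
gripper_width: 11.3
```

```bash
python3 - <<'E'
from h import *
s=read_state();p,R=tool(s);print(s['t'],s['position'],"now",np.degrees(Ro.from_matrix(down(-45).T@R).as_rotvec()))
snap("wrist","18")
E
```

```text
17.6 [ 552.66639903 -164.85291096  232.88346225] now [  0.18749185 -13.96391039  33.81620152]
```

View pics/wrist18.png

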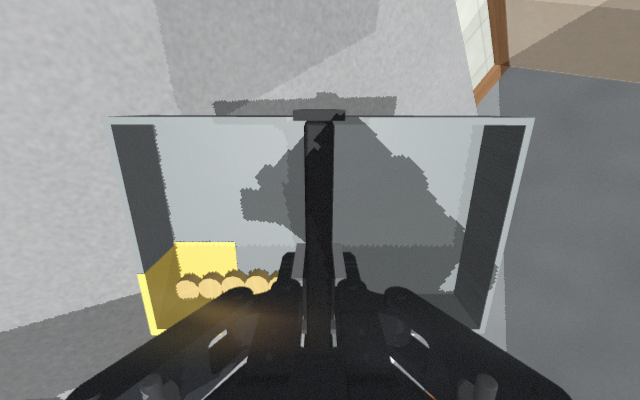

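>>> apply_moves(
  rotation=[
    [-0.3,-1,0],
    [-0.3,-1,0],
    [-0.3,-1,0],
  ],
  delta_pos=[
    [0,0,0],
    [0,0,0],
    [0,0,0],
  ],
  gripper=[0,0,0],
)

```text
t: 17.95
position: [552.1, -165.1, 233.1]
orientation: [-0.48, -0.614, -0.031, 0.626]
contact_force: [0.6, 0.6, -3.4]
gripper_width: 10.8
```

```bash
python3 - <<'E'
from h import *
s=read_state();p,R=tool(s);print(s['t'],s['position'],"now",np.degrees(Ro.from_matrix(down(-45).T@R).as_rotvec()))
snap("wrist","19")
E
```

```text
17.95 [ 552.05345771 -165.11244503  233.08407024] now [  0.21308019 -15.06067089  33.80658866]
```

View pics/wrist19.png

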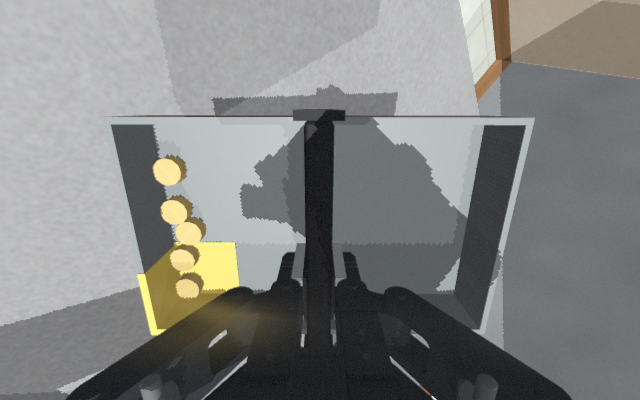

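The row broke and now lies staggered along the -x wall, from (169,171) to (188,288). Next I'll send it toward -y with little -x support, so that the column folds up in the corner.

```bash
python3 - <<'E'
from h import *
for r,q in((-9,28),(-1,22),(7,16),(15,10),(23,6)):print(r,q,rel(r,q,prev=(-15,34)))
for r,q in((24,10),(25,15),(25,20)):print(r,q,rel(r,q,prev=(23,6)))
E
```

```text
-9 28 [ 1.   5.8 -6.1]
-1 22 [  2.5  13.6 -12.1]
7 16 [  4.1  21.4 -18.1]
15 10 [  5.7  29.3 -24. ]
23 6 [  7.6  37.1 -27.8]
24 10 [-0.7  1.   3.9]
25 15 [-1.7  2.1  8.8]
25 20 [-2.7  2.2 13.6]
```

>>> apply_moves(
  rotation=[
    [1,5.8,-6.1],
    [2.5,13.6,-12.1],
    [4.1,21.4,-18.1],
    [5.7,29.3,-24],
    [7.6,37.1,-27.8],
  ],
  delta_pos=[
    [0,0,0],
    [0,0,0],
    [0,0,0],
    [0,0,0],
    [0,0,0],
  ],
  gripper=[0,0,0,0,0],
)

```text
t: 18.5
position: [552.8, -166.5, 235.1]
orientation: [0.266, 0.772, 0.264, -0.513]
contact_force: [0.3, 1.1, -5.6]
gripper_width: 11.2
```

>>> apply_moves(
  rotation=[
    [0.4,2,-1.4],
    [0.4,2,-1.4],
    [0.4,2,-1.4],
  ],
  delta_pos=[
    [0,0,0],
    [0,0,0],
    [0,0,0],
  ],
  gripper=[0,0,0],
)

```text
t: 18.8
position: [551.7, -165.9, 232.8]
orientation: [0.253, 0.777, 0.275, -0.507]
contact_force: [-0.1, 0.1, -3.7]
gripper_width: 11.1
```

```bash
python3 - <<'E'
from h import *
s=read_state();p,R=tool(s);print(s['t'],s['position'],"now",np.degrees(Ro.from_matrix(down(-45).T@R).as_rotvec()))
snap("wrist","20");a,_=snap("scene","20");cv2.imwrite("pics/s20.png",cv2.resize(a[170:330,230:370,::-1],None,fx=3.5,fy=3.5,interpolation=cv2.INTER_CUBIC))
E
```

```text
18.8 [ 551.68397878 -165.90066509  232.76517748] now [ 0.28643575 21.04414127  6.70664127]
```

View pics/wrist20.png

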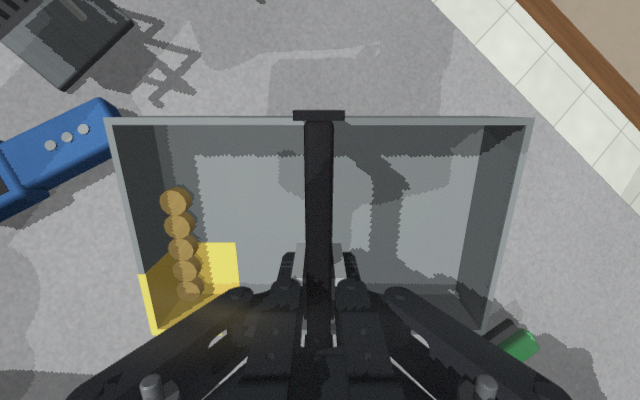

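View pics/s20.png

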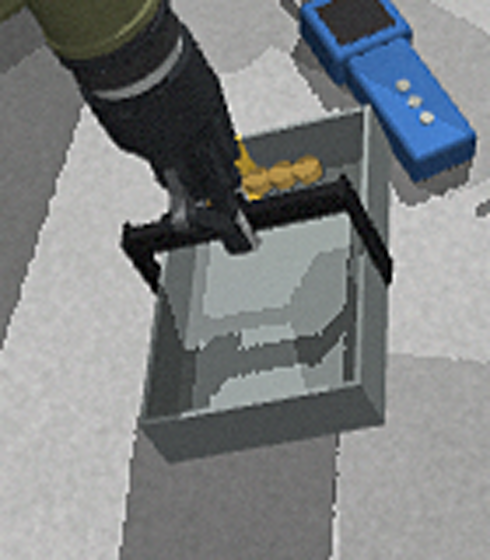

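The column is still straight along the -x wall, from (176,200) to (188,290). I'll peel it off with a brief reversal in small steps, looking each time, and turn back as soon as it fans out.

```bash
python3 - <<'E'
from h import *
for r,q in((26,1),(29,-5),(32,-9),(33,-12),(33,-13)):print(r,q,rel(r,q))
for r,q in((33,-8),(32,-2),(31,4),(30,10),(28,15)):print(r,q,rel(r,q,prev=(33,-14)))
E
```

```text
26 1 [ 1.1  4.8 -5.5]
29 -5 [  2.4   7.9 -11.4]
32 -9 [  3.3  10.9 -15.2]
33 -12 [  3.9  11.9 -18.1]
33 -13 [  4.1  11.9 -19.1]
33 -8 [-1.7 -0.1  5.7]
32 -2 [-3.2 -1.2 11.4]
31 4 [-4.8 -2.1 17.1]
30 10 [-6.4 -3.1 22.8]
28 15 [-7.6 -5.  27.6]
```

>>> apply_moves(
  rotation=[
    [1.1,4.8,-5.5],
    [2.4,7.9,-11.4],
    [3.3,10.9,-15.2],
    [3.9,11.9,-18.1],
    [4.1,11.9,-19.1],
  ],
  delta_pos=[
    [0,0,0],
    [0,0,0],
    [0,0,0],
    [0,0,0],
    [0,0,0],
  ],
  gripper=[0,0,0,0,0],
)

```text
t: 19.4
position: [552.9, -165.7, 231.9]
orientation: [0.108, 0.777, 0.408, -0.468]
contact_force: [-0.2, -0.6, -4.6]
gripper_width: 10.9
```

```bash
cat > peek.py <<'E'
import sys
from h import *
s=read_state();p,R=tool(s);print(s['t'],np.round(s['position']),"now",np.round(np.degrees(Ro.from_matrix(down(-45).T@R).as_rotvec()),1))
p,d=snap("wrist",sys.argv[1]);cv2.imwrite(f"pics/k{sys.argv[1]}.png",cv2.resize(p[100:345,100:340,::-1],None,fx=2,fy=2,interpolation=cv2.INTER_CUBIC))
E
python3 peek.py 21
```

```text
19.4 [ 553. -166.  232.] now [  0.   32.9 -13.1]
```

View pics/k21.png

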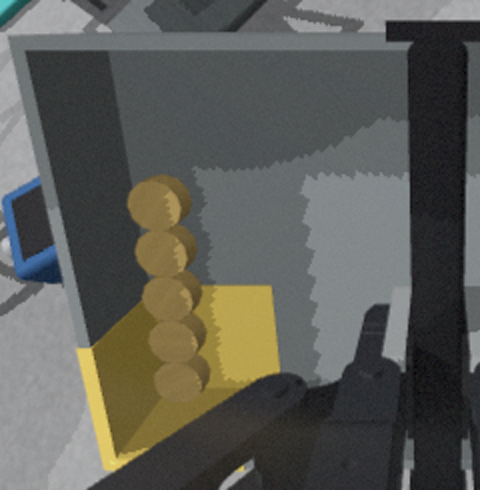

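>>> apply_moves(
  rotation=[
    [0.3,0,-1.5],
    [0.3,0,-1.5],
  ],
  delta_pos=[
    [0,0,0],
    [0,0,0],
  ],
  gripper=[0,0],
)

```text
t: 19.65
position: [552.8, -164.6, 233.2]
orientation: [0.1, 0.772, 0.416, -0.47]
contact_force: [-0.2, 0.3, -5.2]
gripper_width: 10.9
```

```bash
python3 peek.py 22
```

```text
19.65 [ 553. -165.  233.] now [ -0.2  33.  -14.5]
```

View pics/k22.png

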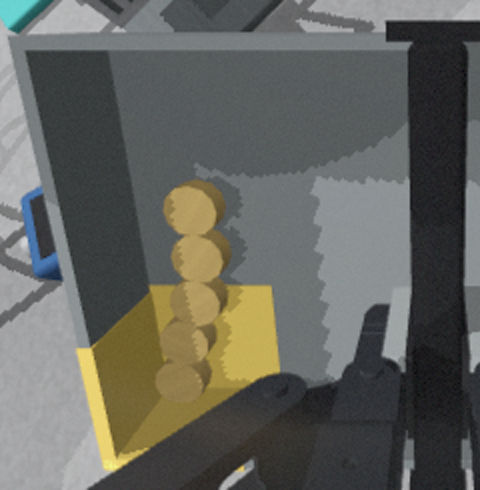

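The fan has started: the bottom disc stays put and the top ones are about 14 mm off the wall. Turning back now.

>>> apply_moves(
  rotation=[
    [0,0,0],
    [-1.7,0,5.7],
  ],
  delta_pos=[
    [0,0,0],
    [0,0,0],
  ],
  gripper=[0,0],
)

```text
t: 19.9
position: [553.4, -166.1, 230.7]
orientation: [0.134, 0.79, 0.384, -0.459]
contact_force: [-0.2, -0.6, -4.4]
gripper_width: 11.1
```

```bash
python3 peek.py 23;python3 - <<'E'
from h import *
for r,q in((33,-2),(33,4),(32,10),(31,15),(30,20)):print(r,q,rel(r,q,prev=(33,-8.5)))
E
```

```text
19.9 [ 553. -166.  231.] now [-0.  33.  -8.6]
33 -2 [-1.8 -0.1  6.1]
33 4 [-3.5 -0.  11.8]
32 10 [-5.1 -1.  17.5]
31 15 [-6.5 -1.9 22.3]
30 20 [-7.8 -2.7 27. ]
```

View pics/k23.png

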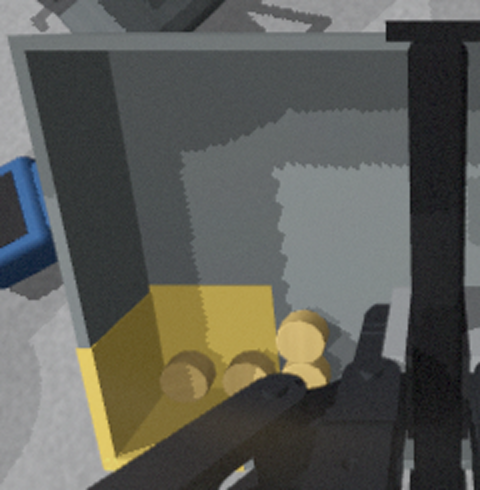

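A second layer has formed. The bottom row is at (185,378), (245,378) and (303,376), with one disc above it at (302,340). Bringing the -x tilt back.

>>> apply_moves(
  rotation=[
    [-1.8,0,6.1],
    [-3.5,0,11.8],
    [-5.1,-1,17.5],
    [-6.5,-1.9,22.3],
    [-7.8,-2.7,27],
  ],
  delta_pos=[
    [0,0,0],
    [0,0,0],
    [0,0,0],
    [0,0,0],
    [0,0,0],
  ],
  gripper=[0,0,0,0,0],
)

```text
t: 20.45
position: [550.7, -163.9, 233.7]
orientation: [0.299, 0.837, 0.216, -0.405]
contact_force: [0.4, 0.3, -5.1]
gripper_width: 11.3
```

```bash
python3 peek.py 24
```

```text
20.45 [ 551. -164.  234.] now [-0.  30.2 20. ]
```

View pics/k24.png

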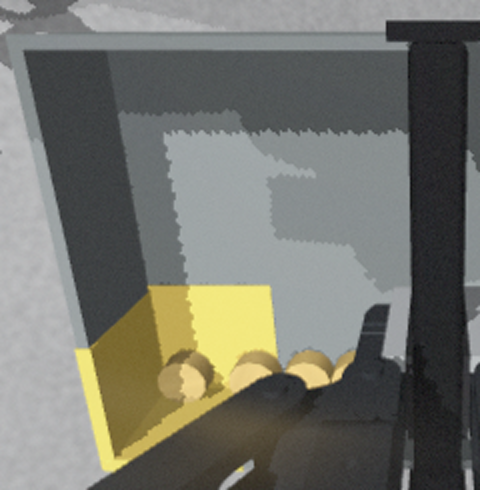

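The second layer ran back down into a row. Trying again from this side with finer timing.

```bash
python3 - <<'E'
from h import *
for r,q in((23,26),(15,31),(7,33),(0,33),(-8,33)):print(r,q,rel(r,q,prev=(30,20)))
for r,q in((-11,33),(-13,33),(-14.5,33)):print(r,q,rel(r,q,prev=(-8,33)))
for r,q in((-6,33),(2,33),(10,32),(17,30),(22,28)):print(r,q,rel(r,q,prev=(-14.5,33)))
E
```

```text
23 26 [-2.7 -6.6  5.6]
15 31 [ -5.3 -14.2  10.3]
7 33 [ -7.3 -21.9  12.2]
0 33 [ -8.5 -28.7  12.2]
-8 33 [ -9.9 -36.4  12.4]
-11 33 [-0.8 -2.8  0. ]
-13 33 [-1.4 -4.7  0.1]
-14.5 33 [-1.8 -6.1  0.1]
-6 33 [ 2.4  8.  -0.1]
2 33 [ 4.6 15.6 -0.2]
10 32 [ 6.8 23.2 -1.1]
17 30 [ 8.5 29.9 -2.9]
22 28 [ 9.7 34.7 -4.8]
```

>>> apply_moves(
  rotation=[
    [-2.7,-6.6,5.6],
    [-5.3,-14.2,10.3],
    [-7.3,-21.9,12.2],
    [-8.5,-28.7,12.2],
    [-9.9,-36.4,12.4],
  ],
  delta_pos=[
    [0,0,0],
    [0,0,0],
    [0,0,0],
    [0,0,0],
    [0,0,0],
  ],
  gripper=[0,0,0,0,0],
)

```text
t: 21.0
position: [551.3, -163.3, 234.0]
orientation: [0.463, 0.657, 0.057, -0.593]
contact_force: [-0.1, -0.9, -5.5]
gripper_width: 11.0
```

>>> apply_moves(
  rotation=[
    [-0.8,-2.8,0],
    [-1.4,-4.7,0],
    [-1.4,-4.7,0],
  ],
  delta_pos=[
    [0,0,0],
    [0,0,0],
    [0,0,0],
  ],
  gripper=[0,0,0],
)

```text
t: 21.3
position: [553.0, -163.0, 232.2]
orientation: [0.472, 0.627, 0.047, -0.618]
contact_force: [-0.5, -1.0, -4.4]
gripper_width: 11.0
```

```bash
python3 peek.py 25
```

```text
21.3 [ 553. -163.  232.] now [ -0.2 -12.6  32.6]
```

View pics/k25.png

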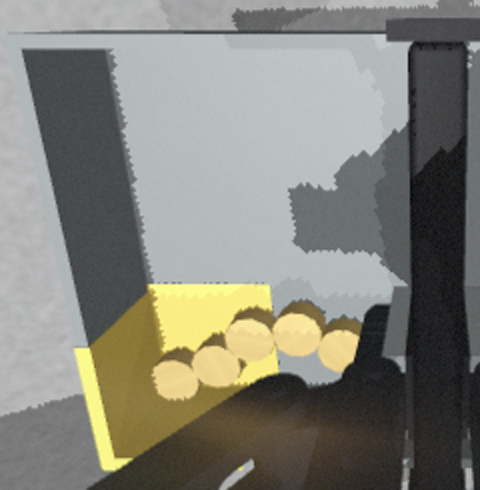

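The row is buckling nicely: the five discs arch through (176,380), (217,366), (250,340), (298,334) and (340,350). One more short step.

>>> apply_moves(
  rotation=[
    [1.2,4,0],
  ],
  delta_pos=[
    [0,0,0],
  ],
  gripper=[0],
)

```text
t: 21.45
position: [553.3, -163.4, 232.1]
orientation: [0.463, 0.654, 0.057, -0.595]
contact_force: [-0.5, 0.8, -5.1]
gripper_width: 11.1
```

```bash
python3 peek.py 26
```

```text
21.45 [ 553. -163.  232.] now [-0.2 -8.3 32.7]
```

View pics/k26.png

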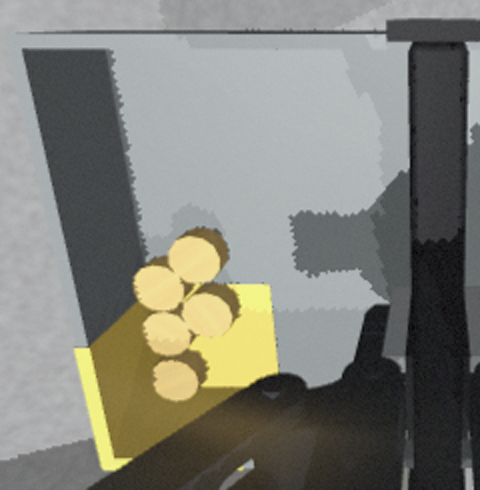

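The discs are bunched: three along the -x wall and two in a second layer. Bringing the -y tilt back while keeping -x strong.

```bash
python3 - <<'E'
from h import *
for r,q in((-1,33),(6,33),(12,32),(17,31),(20,30)):print(r,q,rel(r,q,prev=(-8.3,32.7)))
E
```

```text
-1 33 [2.  6.9 0.2]
6 33 [ 4.  13.5  0.3]
12 32 [ 5.6 19.2 -0.6]
17 31 [ 6.9 24.  -1.5]
20 30 [ 7.7 26.9 -2.4]
```

>>> apply_moves(
  rotation=[
    [2,6.9,0.2],
    [4,13.5,0.3],
    [5.6,19.2,-0.6],
  ],
  delta_pos=[
    [0,0,0],
    [0,0,0],
    [0,0,0],
  ],
  gripper=[0,0,0],
)

```text
t: 21.8
position: [550.0, -164.8, 232.9]
orientation: [0.412, 0.766, 0.106, -0.482]
contact_force: [-0.1, 0.2, -4.6]
gripper_width: 11.3
```

```bash
python3 peek.py 27; python3 -c "
from h import *
for r,q in((16,31),(20,30),(22,29)):print(r,q,rel(r,q))"
```

```text
21.8 [ 550. -165.  233.] now [-0.1 12.  32.2]
16 31 [ 1.1  3.8 -1.1]
20 30 [ 2.3  7.6 -1.9]
22 29 [ 2.9  9.5 -2.9]
```

View pics/k27.png

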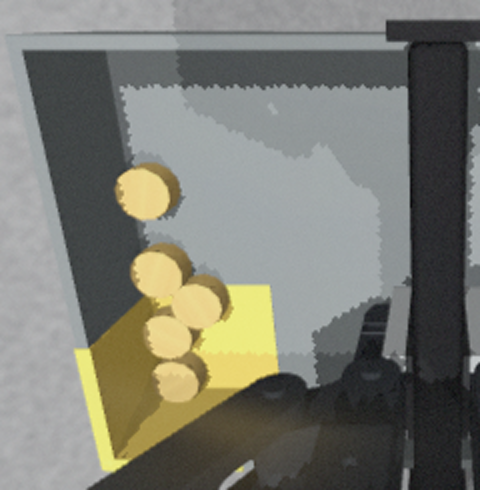

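>>> apply_moves(
  rotation=[
    [1.1,3.8,-1.1],
    [2.3,7.6,-1.9],
    [2.9,9.5,-2.9],
    [2.9,9.5,-2.9],
    [2.9,9.5,-2.9],
  ],
  delta_pos=[
    [0,0,0],
    [0,0,0],
    [0,0,0],
    [0,0,0],
    [0,0,0],
  ],
  gripper=[0,0,0,0,0],
)

```text
t: 22.35
position: [551.5, -165.7, 232.9]
orientation: [0.371, 0.809, 0.145, -0.432]
contact_force: [-0.6, 0.2, -4.6]
gripper_width: 11.1
```

```bash
python3 peek.py 28
```

```text
22.35 [ 552. -166.  233.] now [-0.1 21.7 29.1]
```

View pics/k28.png

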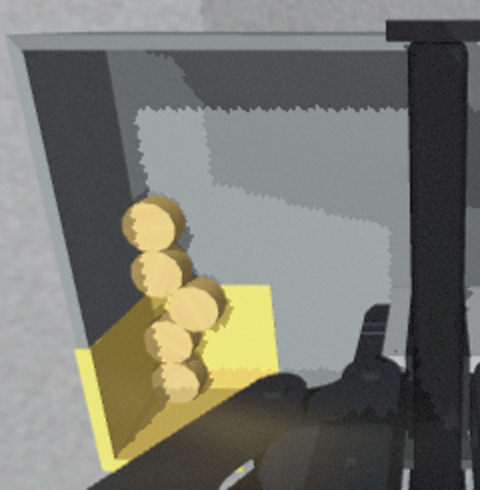

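Now there are two straight parts with a wedge disc at (196,305). I'll reduce the -x tilt stepwise under strong -y tilt, so the upper two slide down outside the wedge.

```bash
python3 -c "
from h import *
for r,q in((25,23),(29,17),(31,11),(33,6),(33,2)):print(r,q,rel(r,q))"
```

```text
25 23 [ 2.1  3.  -5.8]
29 17 [  4.2   6.7 -11.4]
31 11 [  5.8   8.6 -17.1]
33 6 [  7.2  10.6 -21.9]
33 2 [  8.   10.6 -25.7]
```

>>> apply_moves(
  rotation=[
    [2.1,3,-5.8],
    [4.2,6.7,-11.4],
    [5.8,8.6,-17.1],
  ],
  delta_pos=[
    [0,0,0],
    [0,0,0],
    [0,0,0],
  ],
  gripper=[0,0,0],
)

```text
t: 22.7
position: [552.1, -165.1, 233.7]
orientation: [0.249, 0.827, 0.271, -0.426]
contact_force: [-0.3, -0.5, -4.6]
gripper_width: 10.9
```

```bash
python3 peek.py 29;  python3 -c "
from h import *
for r,q in((33,6),(33,2),(33,-2),(33,-6)):print(r,q,rel(r,q))"
```

```text
22.7 [ 552. -165.  234.] now [-0.1 31.1 10.9]
33 6 [ 1.4  1.9 -4.5]
33 2 [ 2.5  1.9 -8.3]
33 -2 [  3.5   1.9 -12.1]
33 -6 [  4.6   1.9 -15.9]
```

View pics/k29.png

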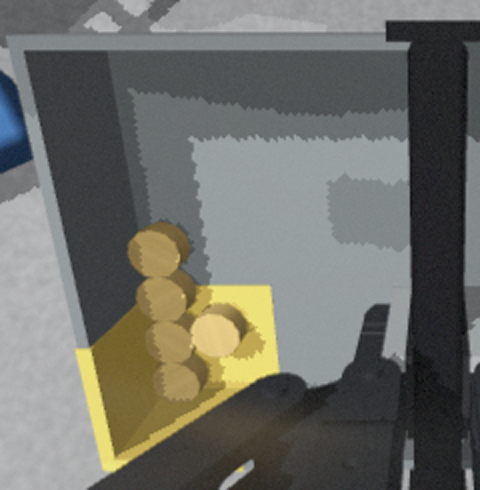

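Four are now in the column, with one beside them at (217,333). One more fold should make it compact.

>>> apply_moves(
  rotation=[
    [1.4,1.9,-4.5],
    [3.5,1.9,-12.1],
    [4.6,1.9,-17],
  ],
  delta_pos=[
    [0,0,0],
    [0,0,0],
    [0,0,0],
  ],
  gripper=[0,0,0],
)

```text
t: 23.05
position: [553.2, -166.2, 233.1]
orientation: [0.147, 0.793, 0.376, -0.456]
contact_force: [1.9, -1.1, -4.6]
gripper_width: 11.4
```

```bash
python3 peek.py 30;  python3 -c "
from h import *
for r,q in((33,-10),(33,-13)):print(r,q,rel(r,q))"
```

```text
23.05 [ 553. -166.  233.] now [-0.5 32.8 -6.8]
33 -10 [ 1.2  0.3 -2.7]
33 -13 [ 2.1  0.3 -5.6]
```

View pics/k30.png

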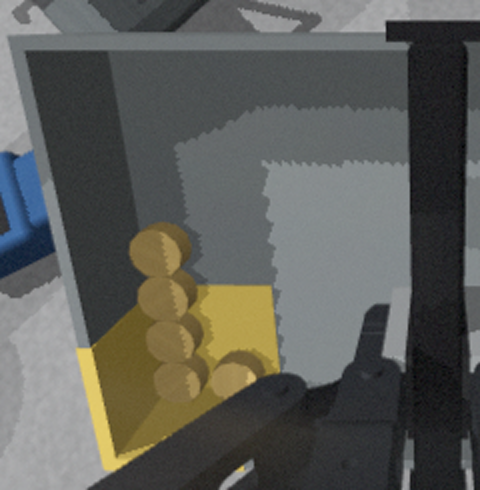

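>>> apply_moves(
  rotation=[
    [1.9,0.3,-5],
    [2.3,0.3,-7],
  ],
  delta_pos=[
    [0,0,0],
    [0,0,0],
  ],
  gripper=[0,0],
)

```text
t: 23.3
position: [553.2, -165.9, 231.7]
orientation: [0.103, 0.773, 0.415, -0.469]
contact_force: [0.6, -0.2, -4.7]
gripper_width: 10.8
```

```bash
python3 peek.py 31;  python3 -c "
from h import *
for r,q in((33,-6),(32,2),(30,10),(28,17),(26,23)):print(r,q,rel(r,q,prev=(33,-14)))"
```

```text
23.3 [ 553. -166.  232.] now [ -0.2  32.9 -14.2]
33 -6 [-2.2 -0.1  7.6]
32 2 [-4.4 -1.2 15.2]
30 10 [-6.4 -3.1 22.8]
28 17 [-8.2 -4.9 29.5]
26 23 [-9.7 -6.7 35.3]
```

View pics/k31.png

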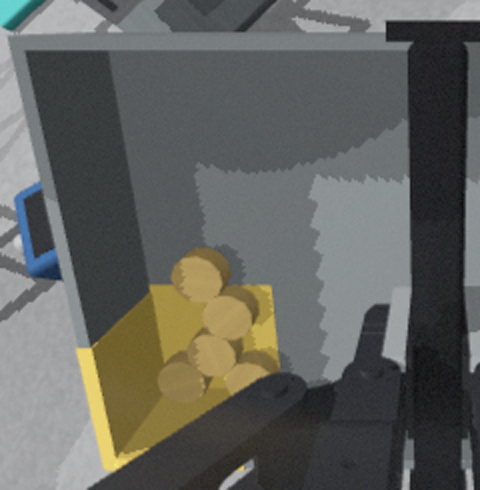

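A good cluster: (182,382), (250,378), (213,355), (230,315), (200,275). Returning to the -x tilt at once.

>>> apply_moves(
  rotation=[
    [-2.2,0,7.6],
    [-4.4,-1.2,15.2],
  ],
  delta_pos=[
    [0,0,0],
    [0,0,0],
  ],
  gripper=[0,0],
)

```text
t: 23.55
position: [553.8, -166.7, 231.2]
orientation: [0.198, 0.813, 0.323, -0.443]
contact_force: [0.1, -1.2, -5.5]
gripper_width: 10.9
```

```bash
python3 peek.py 32;  python3 -c "
from h import *
for r,q in((30,10),(28,17),(26,23),(25,25)):print(r,q,rel(r,q,prev=(32,2)))"
```

```text
23.55 [ 554. -167.  231.] now [-0.1 32.   2.2]
30 10 [-2.2 -1.9  7.6]
28 17 [-4.2 -3.8 14.3]
26 23 [-5.8 -5.6 20. ]
25 25 [-6.4 -6.5 21.9]
```

View pics/k32.png

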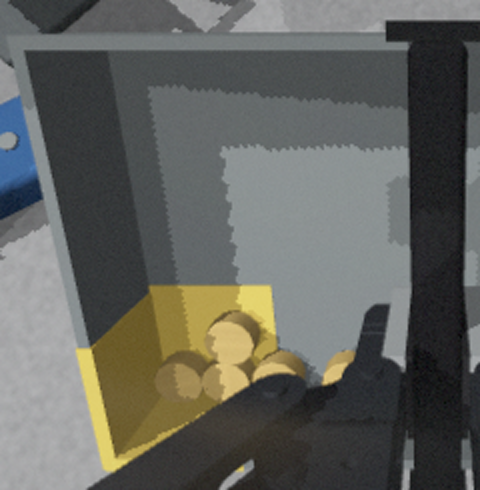

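>>> apply_moves(
  rotation=[
    [-2.2,-1.9,7.6],
    [-4.2,-3.8,14.3],
    [-5.8,-5.6,20],
    [-6.4,-6.5,21.9],
    [-6.4,-6.5,21.9],
  ],
  delta_pos=[
    [0,0,0],
    [0,0,0],
    [0,0,0],
    [0,0,0],
    [0,0,0],
  ],
  gripper=[0,0,0,0,0],
)

```text
t: 24.1
position: [550.2, -162.3, 232.6]
orientation: [0.339, 0.82, 0.18, -0.424]
contact_force: [0.1, 0.1, -4.0]
gripper_width: 11.1
```

```bash
python3 peek.py 33;  python3 -c "
from h import *
for r,q in((18,29),(10,32),(2,33),(-5,33)):print(r,q,rel(r,q,prev=(25,25)))"
```

```text
24.1 [ 550. -162.  233.] now [-0.3 25.1 24.6]
18 29 [-2.3 -6.6  3.7]
10 32 [ -4.7 -14.2   6.5]
2 33 [ -6.6 -21.9   7.5]
-5 33 [ -8.1 -28.6   7.5]
```

View pics/k33.png

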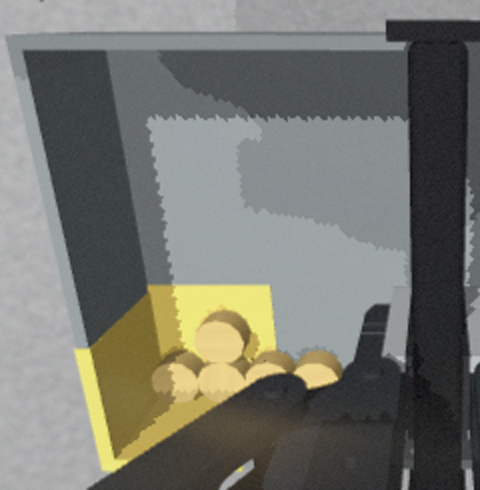

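The bottom row now has four, (178…315, 378), and one sits above at (222,337). One more fold from the other side: ease the -y tilt off until the last disc of the row rides up.

>>> apply_moves(
  rotation=[
    [-2.3,-6.6,3.7],
    [-4.7,-14.2,6.5],
    [-6.6,-21.9,7.5],
    [-8.1,-28.6,7.5],
  ],
  delta_pos=[
    [0,0,0],
    [0,0,0],
    [0,0,0],
    [0,0,0],
  ],
  gripper=[0,0,0,0],
)

```text
t: 24.55
position: [553.1, -164.1, 234.3]
orientation: [0.456, 0.674, 0.065, -0.577]
contact_force: [0.8, -0.3, -5.7]
gripper_width: 11.0
```

```bash
python3 peek.py 34;  python3 -c "
from h import *
for r,q in((-9,33),(-11,33),(-13,33)):print(r,q,rel(r,q,prev=(-5,33)))"
```

```text
24.55 [ 553. -164.  234.] now [-0.2 -4.9 32.8]
-9 33 [-1.1 -3.8  0. ]
-11 33 [-1.7 -5.7  0.1]
-13 33 [-2.2 -7.6  0.1]
```

View pics/k34.png

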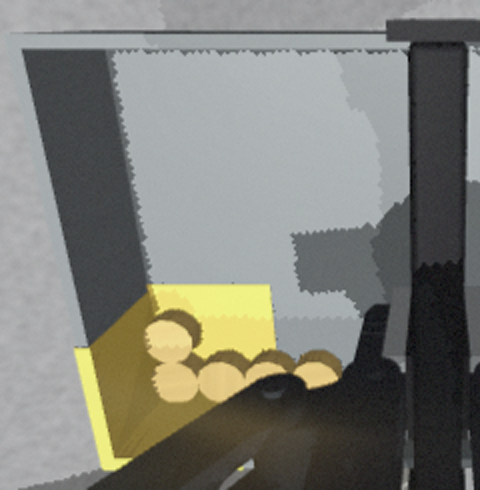

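As expected, the single disc moved onto the -x wall above the first, at (170,338). Continuing carefully.

>>> apply_moves(
  rotation=[
    [-1.7,-5.7,0],
    [-2.2,-7.6,0],
  ],
  delta_pos=[
    [0,0,0],
    [0,0,0],
  ],
  gripper=[0,0],
)

```text
t: 24.8
position: [554.7, -163.6, 232.8]
orientation: [0.471, 0.627, 0.047, -0.618]
contact_force: [0.9, 0.2, -4.7]
gripper_width: 10.8
```

```bash
python3 peek.py 35;  python3 -c "
from h import *
for r,q in((-4.5,33),(4,33),(12,32),(19,31),(22,30)):print(r,q,rel(r,q,prev=(-13,33)))"
```

```text
24.8 [ 555. -164.  233.] now [ -0.2 -12.7  32.6]
-4.5 33 [ 2.4  8.  -0.1]
4 33 [ 4.8 16.1 -0.1]
12 32 [ 6.9 23.7 -1. ]
19 31 [ 8.8 30.3 -1.8]
22 30 [ 9.6 33.2 -2.7]
```

View pics/k35.png

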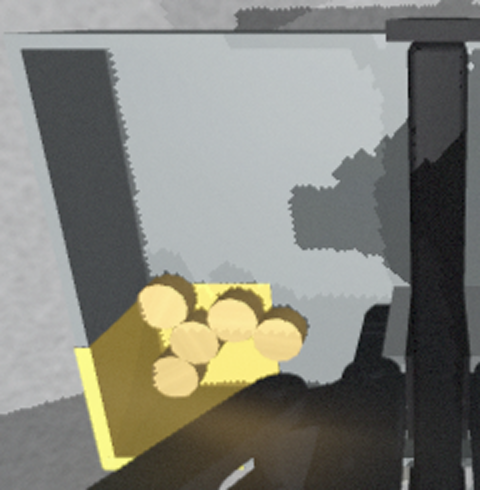

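The cluster is tight. Returning the -y tilt at full rate.

>>> apply_moves(
  rotation=[
    [2.4,8,0],
    [4.8,16.1,0],
    [6.9,23.7,-1],
    [8.8,30.3,-1.8],
  ],
  delta_pos=[
    [0,0,0],
    [0,0,0],
    [0,0,0],
    [0,0,0],
  ],
  gripper=[0,0,0,0],
)

```text
t: 25.25
position: [551.8, -165.4, 234.5]
orientation: [0.384, 0.801, 0.13, -0.44]
contact_force: [-0.2, -0.3, -5.9]
gripper_width: 11.4
```

```bash
python3 peek.py 36
```

```text
25.25 [ 552. -165.  235.] now [-0.  19.5 30.8]
```

View pics/k36.png

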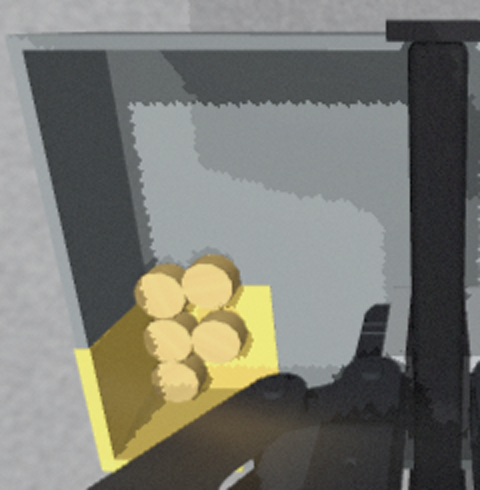

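Compact: three along the -x wall, (180,382), (169,340), (161,293), and two beside them, (219,340), (210,283). Settling gently to a near-diagonal tilt.

```bash
python3 -c "
from h import *
for r,q in((21,29),(23,27.5),(25,26)):print(r,q,rel(r,q))"
```

```text
21 29 [ 0.5  1.4 -1.7]
23 27.5 [ 1.2  3.3 -3.1]
25 26 [ 2.   5.2 -4.5]
```

>>> apply_moves(
  rotation=[
    [0.6,1.6,-1.5],
    [0.6,1.6,-1.5],
    [0.6,1.6,-1.5],
    [0.6,1.6,-1.5],
    [0.6,1.6,-1.5],
  ],
  delta_pos=[
    [0,0,0],
    [0,0,0],
    [0,0,0],
    [0,0,0],
    [0,0,0],
  ],
  gripper=[0,0,0,0,0],
)

```text
t: 25.8
position: [552.5, -164.5, 233.1]
orientation: [0.374, 0.806, 0.143, -0.437]
contact_force: [0.1, 0.2, -4.7]
gripper_width: 11.2
```

```bash
python3 peek.py 37
```

```text
25.8 [ 552. -164.  233.] now [-0.2 20.8 29.1]
```

View pics/k37.png

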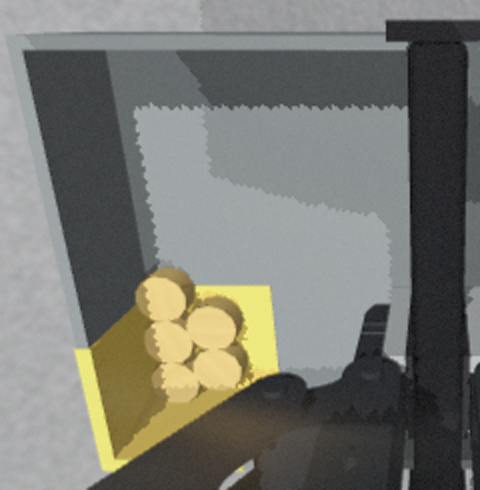

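All five are packed within the yellow corner. Holding still, then the last checks.

>>> apply_moves(
  rotation=[
    [0,0,0],
    [0,0,0],
    [0,0,0],
    [0,0,0],
    [0,0,0],
  ],
  delta_pos=[
    [0,0,0],
    [0,0,0],
    [0,0,0],
    [0,0,0],
    [0,0,0],
  ],
  gripper=[0,0,0,0,0],
)

```text
t: 26.35
position: [552.2, -165.1, 233.1]
orientation: [0.373, 0.806, 0.143, -0.437]
contact_force: [-0.2, 0.5, -4.8]
gripper_width: 10.9
```

>>> apply_moves(
  rotation=[
    [0,0,0],
    [0,0,0],
    [0,0,0],
    [0,0,0],
    [0,0,0],
  ],
  delta_pos=[
    [0,0,0],
    [0,0,0],
    [0,0,0],
    [0,0,0],
    [0,0,0],
  ],
  gripper=[0,0,0,0,0],
)

```text
t: 26.85
position: [552.1, -165.1, 233.1]
orientation: [0.373, 0.806, 0.143, -0.437]
contact_force: [-1.3, -0.3, -4.3]
gripper_width: 11.0
```

```bash
python3 peek.py 38; python3 - <<'E'
from h import *
s=read_state();p,R=tool(s);B=R@down(-45).T
# tote frame: x=tool y, y=-tool z, z=-tool x ; bar centre 19 behind TCP, 85 above underside
X,Y,Z=R[:,1],-R[:,2],-R[:,0];o=p+19*Z-85*Z
print("corner z",{(a,b):round(float((o+a*120*X+b*75*Y)[2])) for a in(-1,1) for b in(-1,1)},"speed",np.abs(s['joint_vel']).max())
a,_=snap("scene","38");b,_=snap("side","38")
# disc positions in tote frame from wrist px onto disc-top plane (14 above underside)
K=get_calibration("wrist")['camera_matrix'];Rc,oc=wristcam("38")
w,_=load("wrist","38");n=Z;pl=o+14*Z
for u,v in((180,382),(169,342),(165,297),(213,327),(218,368)):
    r=Rc@np.array([(100+u/2-K[0,2])/K[0,0],(100+v/2-K[1,2])/K[1,1],1]);q=oc+r*((pl-oc)@n)/(r@n)-o
    print("from corner",round(float(q@X)+116),round(float(q@Y)+71))
E
```

```text
26.85 [ 552. -165.  233.] now [-0.1 20.8 29.1]
corner z {(-1, -1): 97, (-1, 1): 148, (1, -1): 211, (1, 1): 262} speed 0.0012935754909393915
from corner 11 10
from corner 9 29
from corner 10 49
from corner 27 35
from corner 27 16
```

View pics/k38.png

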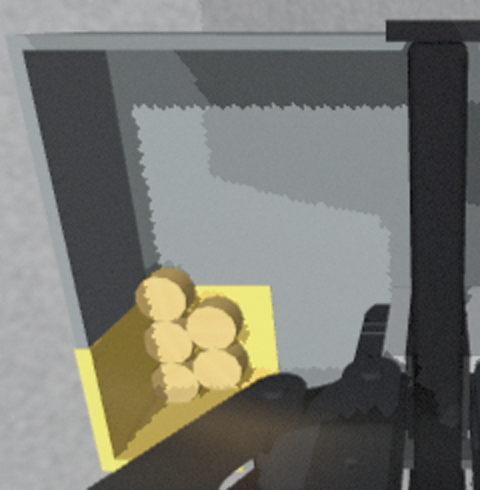

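View pics/scene38.png

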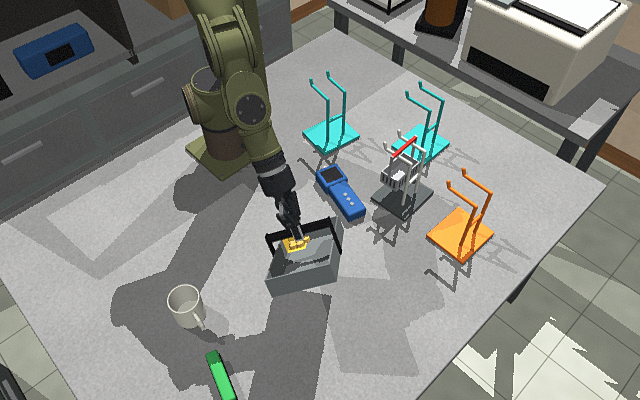

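View pics/side38.png

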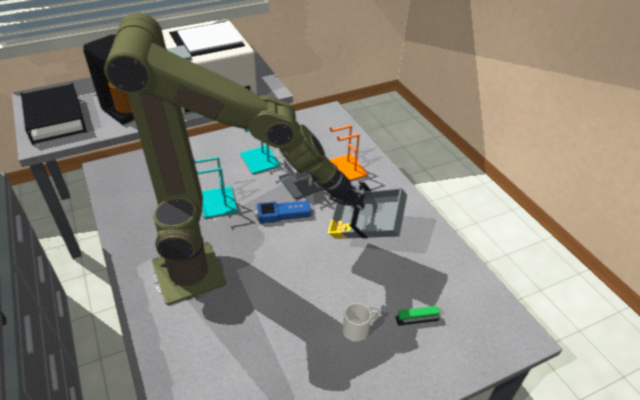

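The final pictures show all five discs still at rest in the corner. The basket hangs on the grey hook at scene (402,165). The meter (340,193), mug (187,305) and stapler (220,375) haven't moved. Handing in.

```bash
python3 -c "
from h import *
print(job_done())"
```

```text
the job is handed in; nothing more can be done
None
```

I finished both parts in order and handed the job in at about 27 s of robot time.

- **Basket:** it hangs by its red bar across both prongs of the grey double hook, and I let go of it. The last scene picture still shows it there.
- **Tote:** I hold it still, tilted about 21° toward -y and 29° toward -x. The yellow corner is lowest, with its underside about 97 mm above the bench by calculation.
- **Discs:** at first they only lined up in a row along one wall. It took several small tilt reversals to fold that row into the corner. They were unmoved over the last second before hand-in.
- **Last checks:** all five disc centres measured within 50 mm of the corner along each wall. The farthest is about 49 mm away, so part of that disc overhangs the yellow edge. None spilled, and the meter, stapler and mug look undisturbed.
- **Forces:** the readings after each move stayed below about 10 N.
- **Disagreement between cameras:** the wrist and scene cameras differed by about 2 mm on the positions of the bar and hook, which had no effect on the result.

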